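Find the overfilled wedge carton and pack the rest head to tail

ROBOT

A 6-joint arm with a two-finger parallel gripper is mounted at the origin on the work surface. World frame = base frame: x ahead of the robot, y to its left, z up, the work surface at z = 0. Lengths are in mm, angles in rad, forces in N, time in s.
With the tool pointing down it reaches from about 300 to 825 mm from the base axis. Payload 5.4 kg.
Tool frame: the origin (TCP) lies midway between the tips of the shut fingers; the grasp point (between the pads) lies 19 mm behind it; z points along the fingers, y is the direction in which the jaws open and shut (so a half turn about z gives the same grasp; the last joint's range is limited). The gripper opens to 92 mm and grips with 3 to 60 N. Pads are 20 mm wide; open, the fingers measure 128 mm over their backs; the gripper's body (75 mm by 189 mm) begins 69 mm behind the grasp point.
Start: joints at [1.039, 0.158, 1.597, -0, 1.386, -0.21], TCP at [181.867, 545.463, 214.601] pointing down, gripper open.
Joint ranges: [-2.91, 2.91], [-0.94, 2.29], [0.18, 2.7], [-1.29, 4.43], [0.17, 2.64], [-3, 3]. Speed limits (rad/s): [2.57, 2.57, 3.14, 3.14, 3.14, 3.14].

INTERFACE

Orientations are given as a unit quaternion [w, x, y, z].
In Python, from station import manip gives the robot as it stands.
- The arm moves only by the shell command python3 -m creep 'ROWS' [FORCE]. ROWS is JSON, a list of rows, each a list of 5 numbers: the shift along the tool's x, y, z in m, then the turn about the tool's z in degrees, then the closure, from 0 (fully open) to 1 (shut). A call has 1 to 5 rows; each row shifts and turns the pose as measured when the row begins, along the tool's axes as they then stand; what a row does not reach is not made up. A row lasts 1/12 s, in which the tool goes at most 41.7 mm and 7.16 degrees, less where a joint would pass 70% of its speed; a pose out of reach is approached as far as the arm can. A call with a gripper value outside its range is refused whole. The fingers move at their own pace and stop on an object; FORCE is the grip in N (left out, the last holds). Time passes only in rows, so rows that do not move let the fingers close. It gives the time, the measured TCP pose, the force and the opening at its end, in the units of the state.
- manip.sense(): the state, without advancing time (a new reading comes with each control period).
- manip.get_image(name): name is "scene" or "side" or "wrist"; returns a dict with "image" (384x512x3 uint8, blue, green, red), "z_map" (384x512 float32, mm along the optical axis (not along the pixel's ray), 0 where there is no reading), "intrinsics" (3x3 intrinsics, pixels), "D" ([k1, k2, p1, p2, k3] as OpenCV has them; the pictures are not rectified), "rvec" (rotation vector, rad) and "tvec" (3), from world to camera coordinates, as OpenCV has them. Camera axes: x right, y down, z forward; pixel columns grow to the right and rows downward; lengths in mm; the calibration is good to about 2 mm. A picture is of the moment at which its call begins.
- manip.sign_off(): hands the job in, once; it reports no verdict.
Trained networks look in a picture, given as the dict that the camera call returned (one of the last four; its "shot" number tells which), for a name from the list of things; names that differ only in an ending like _2 or _b are one class to them, and where a whole thing is asked for, a point or a joint stands for the part that bears it (a point fixed in the world has none). Each returns a list of dicts, best first, with "score" (0 to 1); they miss things now and then, are a little off and sometimes report something else, mostly with a low value. They report only what shows in the picture. A call takes as long as a camera call.
- manip.trace(picture, query): "region" (384x512 bool, what is visible of it) and "bbox" ([left, top, right, bottom] in pixels, round what is visible of it).
The state is a dict: "clock": time; "joints": joint angles; "qd": joint speeds; "tau": joint torques, N m; "position": TCP position; "ee_rot": TCP orientation; "ft_force": force on the tool from outside, world axes, zero at the start; "ft_torque": the same for the moment, N m; "finger_gap": finger opening in mm.
Only numpy, scipy, OpenCV 4.12 (cv2) and the standard library are available. Lean on these libraries where they do the work, as an engineer would, in place of code of your own. Each camera call takes 0.05 s, during which the arm holds its last target.

TASK

Three look-alike wedge cartons stand loose on the packing bench and one of them was filled double: lift each by its fin to judge its weight before deciding where it goes. Set the heavy one upright in the small yellow crate, and pack the two of the right weight into the gap in the shipping tray, head to tail with their neighbours so that all four stand flat on the tray floor. Keep the cartons upright, set them down gently rather than dropping them, let go of everything, and leave the two packed cartons in place and the other things on the bench where they are.

Things in the scene. Friction and masses are not known exactly. Their poses are not given: they have to be found in the camera images.
- carton_a: loose closed wedge carton, upright, any heading. Top view, own frame, mm: straight side y = -28; slanting side from y = 44 at the wide end x = -55 to y = 12 at the narrow end x = 55. On the flat top (70 mm up) a stiff fin 60 mm long (along x), 12 mm thick, up to 105 mm, centred over the origin. Origin: underside, below the fin's centre; z up. 
- carton_b: second loose wedge carton, outwardly identical to carton_a (110 mm long, 72 mm wide end, 40 mm narrow end, same origin, axes and fin). Of a, b and c two weigh 200 to 242 g (right fill) and one 430 to 530 g (double fill); which one cannot be seen.
- carton_c: third loose wedge carton, outwardly identical to carton_a (same shape, origin, axes and fin).
- carton_d: wedge carton like carton_a, right fill, already packed in the tray at tray y = -90 mm, own x along the tray's x, straight side to the end wall; loose, must stay packed
- carton_e: wedge carton like carton_a, right fill, already packed in the tray at tray y = +90 mm, own x opposite to the tray's x, straight side to the end wall; loose, must stay packed
- tray: open cardboard shipping tray fixed to the bench, on the left or right (crate on the other side). Outside 128 (own x) x 250 (y) x 45 mm high, walls and floor 5 mm; origin: centre of underside, z up. Holds a row of four cartons along its y, lengths along x, alternately head to tail; two stand at the ends, the gap between them takes two.
- gap_1 (a point): point on the tray floor (5 mm above the bench) at tray y = -30 mm, axes as the tray's. A carton goes here with its origin on this point and its own x opposite to the tray's x (slanting side towards carton_d); about 4 mm free on every side. The other way round it does not go down.
- gap_2 (a point): point on the tray floor at tray y = +30 mm, axes as the tray's. A carton goes here with its origin on this point and its own x along the tray's x (slanting side towards carton_e), straight side against that of the carton in gap_1, about 4 mm free on every side.
- crate: small open yellow-orange plastic crate for cartons to be repacked, fixed to the bench on the left or right. Outside 190 (own x) x 150 (y) x 70 mm high, walls and floor 5 mm; origin: centre of underside, z up. A carton fits in lengthwise along x, either way round.
- bottle: bystander: tall amber glass bottle, 48 mm diameter, 150 mm high; origin at the centre of its underside
- stamp: bystander: wooden hand stamp, 32 mm diameter, 72 mm high; origin at the centre of its underside
- stapler: bystander: small upright hand stapler, 30 by 28 mm, 54 mm high; origin at the centre of its underside
- tape: bystander: roll of packing tape lying flat, 90 mm diameter, 48 mm high; origin at the centre of its underside
- mug: bystander: white mug, 72 mm diameter with a handle, 90 mm high; origin at the centre of its underside

How it is judged:
By the outcome, as a careful person would: the job done as asked, in the order asked, and still so for the second after the job is handed in, with the robot touching nothing.
It also fails if it takes over 72 s, if anything falls off the work surface, if the arm or the gripper's body presses on something with over 40 N, if the wrist force passes 120 N, or if a joint passes its speed limit or range.

## Working session

There is one attempt and no reset: what is moved stays moved. The work goes in short steps, Python scripts to look and compute and a shell command to move; the robot and the scene stay as the last step left them, time stands still between calls to the robot, and variables do not carry over. Pictures are saved under pics/ and viewed, and the job is handed in when it is done.

```bash
ls -la; mkdir -p pics; python3 - <<'E'
from station import manip
import cv2
print(manip.sense())
for n in ("scene","side","wrist"):
    p=manip.get_image(n); cv2.imwrite(f"pics/{n}0.png",p["image"]); print(n,p["intrinsics"],p["D"],p["rvec"],p["tvec"],p["shot"])
E
```

```text
total 12
drwxr-xr-x  3 agent agent 4096 Dec  6 21:00 .
drwxr-xr-x 23 root  root  4096 Dec  6 21:00 ..
drwxr-xr-x  2 agent agent 4096 Dec  6 21:00 pics
{'clock': 0.0, 'joints': array([ 1.03890030e+00,  1.59027021e-01,  1.59819039e+00, -4.97117842e-06,
        1.38620467e+00, -2.10074726e-01]), 'qd': array([ 0.0004929 ,  0.00146035,  0.00177549,  0.00127199, -0.0007573 ,
        0.00133001]), 'tau': array([-4.70261909e-05, -3.85576630e+01, -3.22103655e+01,  7.01863971e-02,
        3.79086763e-02, -1.71554066e-04]), 'position': array([181.56053844, 544.9390578 , 213.65225252]), 'ee_rot': array([-3.29338079e-04,  1.60216638e-01,  9.87081452e-01, -8.53372052e-04]), 'ft_force': array([0.33432839, 0.57169702, 0.6340464 ]), 'ft_torque': array([-0.05713855, -0.07473522, -0.03021506]), 'finger_gap': 91.85790055458003}
scene [[348.60681509   0.         250.05454321]
 [  0.         348.60681509 188.56157614]
 [  0.           0.           1.        ]] [-0.03475879  0.          0.          0.          0.        ] [ 0.59850905  2.5236698  -1.31367822] [ 504.96474393  -82.10443869 1047.32521089] 1
side [[361.472421     0.         256.07845176]
 [  0.         361.472421   188.99222949]
 [  0.           0.           1.        ]] [-0.03001501  0.          0.          0.          0.        ] [ 0.19154015 -2.79063103  1.2885623 ] [550.08763286  86.80481531 881.83172067] 2
wrist [[300.0131582    0.         257.80748003]
 [  0.         300.0131582  189.16671707]
 [  0.           0.           1.        ]] [-0.05340404  0.          0.          0.          0.        ] [-2.35661186 -1.69981965 -0.23745882] [-575.06190516  -31.70653883  390.67704673] 3
```

View pics/scene0.png

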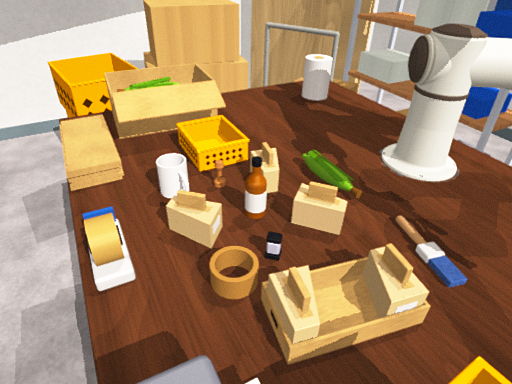

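View pics/side0.png

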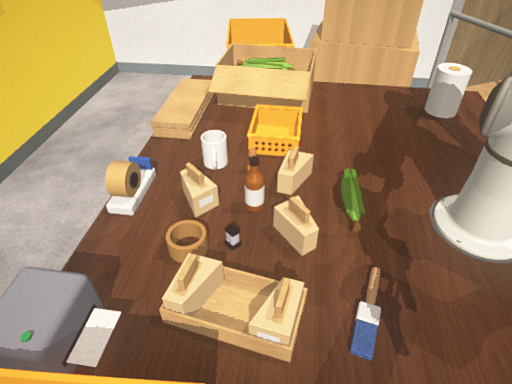

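View pics/wrist0.png

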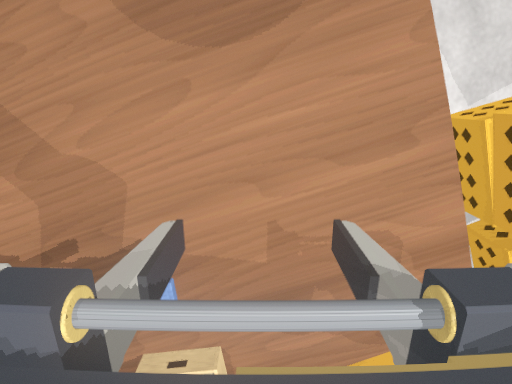

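The scene picture shows the tray in front (262–428, 245–355), with cartons at both ends and its gap between them. The three loose cartons are at about (265,168), (195,217) and (320,207), with the crate at (213,142). The bottle is at (256,190) between the cartons, and the mug, stamp, stapler and tape are nearby. The side view agrees. Next I'll localise them with masks and depth.

```bash
cat > h.py <<'E'
import numpy as np, cv2
from station import manip
def cloud(p):
    z=p["z_map"]; h,w=z.shape
    u,v=np.meshgrid(np.arange(w),np.arange(h))
    n=cv2.undistortPoints(np.stack([u,v],-1).reshape(-1,1,2).astype(np.float64),p["intrinsics"],np.array(p["D"])).reshape(h,w,2)
    c=np.concatenate([n*z[...,None],z[...,None]],-1)
    R=cv2.Rodrigues(np.array(p["rvec"]))[0]
    W=(c-np.array(p["tvec"]).reshape(3))@R
    W[z<=0]=np.nan
    return W
def proj(p,P):
    return cv2.projectPoints(np.array(P,float).reshape(-1,1,3),np.array(p["rvec"]),np.array(p["tvec"]),p["intrinsics"],np.array(p["D"]))[0].reshape(-1,2)
E
python3 - <<'E'
from h import *
import pickle
out={}
for n in ("scene","side"):
    p=manip.get_image(n); W=cloud(p); out[n]=dict(p=p,W=W,t={})
    for q in ("carton_a","tray","crate","bottle","stamp","stapler","tape","mug"):
        r=manip.trace(p,q); out[n]["t"][q]=r
        for d in r[:7]:
            m=W[d["region"]]; m=m[~np.isnan(m[:,0])]
            print(n,q,round(d["score"],2),d["bbox"],d["region"].sum(),np.round(np.median(m,0)),np.round(np.percentile(m,[2,98],axis=0)).tolist() if len(m) else None)
pickle.dump(out,open("o.pkl","wb"))
E
```

```text
scene carton_a 0.91 [251.6, 142.4, 280.6, 191.0] 754 [475. -71.  70.] [[430.0, -153.0, 5.0], [505.0, -44.0, 107.0]]
scene carton_a 0.86 [293.7, 182.7, 344.6, 239.3] 2067 [458. 110.  62.] [[417.0, 51.0, 6.0], [497.0, 154.0, 105.0]]
scene carton_a 0.77 [266.2, 263.0, 319.5, 346.3] 2806 [650. 309.  74.] [[602.0, 245.0, 41.0], [675.0, 351.0, 110.0]]
scene carton_a 0.62 [368.9, 245.9, 426.2, 317.3] 3035 [475. 346.  74.] [[446.0, 278.0, 17.0], [513.0, 384.0, 110.0]]
scene carton_a 0.59 [261.3, 255.2, 427.8, 363.7] 6690 [552. 325.  11.] [[452.0, 247.0, 3.0], [682.0, 392.0, 45.0]]
scene tray 0.98 [260.5, 260.5, 430.0, 365.2] 6904 [552. 326.  11.] [[451.0, 246.0, 2.0], [682.0, 392.0, 45.0]]
scene crate 0.85 [174.8, 116.8, 252.2, 172.6] 2815 [ 531. -322.   39.] [[461.0, -418.0, 3.0], [610.0, -226.0, 71.0]]
scene bottle 0.62 [248.1, 156.6, 266.6, 220.7] 1051 [565.  19.  75.] [[539.0, -3.0, 6.0], [581.0, 29.0, 150.0]]
scene bottle 0.55 [263.5, 263.8, 430.1, 365.5] 6616 [552. 326.  11.] [[456.0, 248.0, 3.0], [682.0, 391.0, 45.0]]
scene stamp 0.47 [214.4, 160.3, 227.6, 185.7] 181 [ 587. -136.   23
[... 1274 characters left out ...]
0.0], [674.0, 394.0, 46.0]]
side crate 0.58 [246.6, 104.3, 302.3, 155.9] 2355 [ 540. -354.   33.] [[462.0, -416.0, 0.0], [609.0, -224.0, 69.0]]
side bottle 0.94 [244.4, 157.4, 264.2, 213.1] 839 [556.  21.  77.] [[536.0, 3.0, 5.0], [581.0, 30.0, 149.0]]
side stamp 0.62 [250.6, 148.5, 256.2, 170.4] 70 [ 588. -136.   63.] [[575.0, -150.0, 10.0], [599.0, -130.0, 71.0]]
side stapler 0.6 [225.3, 223.5, 242.5, 248.5] 312 [586. 149.  34.] [[572.0, 131.0, 2.0], [604.0, 159.0, 55.0]]
side tape 0.86 [165.7, 218.1, 208.2, 264.8] 1274 [691. 168.  36.] [[645.0, 126.0, 1.0], [730.0, 212.0, 50.0]]
side mug 0.75 [201.0, 131.3, 228.7, 170.6] 865 [ 693. -142.   60.] [[666.0, -200.0, 2.0], [732.0, -99.0, 89.0]]
```

```bash
cat >> h.py <<'E'
from scipy.optimize import least_squares
POLY=np.array([[-55,-28],[55,-28],[55,12],[-55,44]],float)
def sd(P,poly):
    # signed distance convex CCW polygon (neg inside)
    d=[]
    for i in range(len(poly)):
        a=poly[i];b=poly[(i+1)%len(poly)];t=(b-a)/np.linalg.norm(b-a);n=np.array([t[1],-t[0]])
        d.append((P-a)@n)
    return np.max(d,0)
FIN=np.array([[-30,-6],[30,-6],[30,6],[-30,6]],float)
def fitcarton(pts,z0=0,x0=None,zmin=8):
    z=pts[:,2]-z0
    side=pts[(z>zmin)&(z<64)][:,:2]; top=pts[(z>66)&(z<74)][:,:2]; fin=pts[(z>78)&(z<102)][:,:2]; ft=pts[(z>102)&(z<109)][:,:2]
    def loc(x,P):
        c,s=np.cos(x[2]),np.sin(x[2]); return (P-x[:2])@np.array([[c,-s],[s,c]])
    def f(x):
        return np.concatenate([np.clip(sd(loc(x,side),POLY),-15,15),np.maximum(sd(loc(x,top),POLY),0),
          np.clip(sd(loc(x,fin),FIN),-15,15),1.*np.maximum(sd(loc(x,ft),FIN),0)])
    best=None
    F=np.concatenate([fin,ft]); c=np.median(F,0) if x0 is None else np.array(x0[:2])
    for th in (np.linspace(-np.pi,np.pi,13)[:-1] if x0 is None else [x0[2]]):
        r=least_squares(f,[c[0],c[1],th],loss="soft_l1",f_scale=2,x_scale=[5,5,.1])
        if best is None or r.cost<best.cost: best=r
    x=best.x; x[2]=(x[2]+np.pi)%(2*np.pi)-np.pi
    return x,best.cost/len(best.fun),[len(side),len(top),len(fin),len(ft)],np.abs(np.median(np.abs(best.fun)))
E
python3 - <<'E'
from h import *
import pickle
o=pickle.load(open("o.pkl","rb"))
A=np.concatenate([o[n]["W"].reshape(-1,3) for n in o]); A=A[~np.isnan(A[:,0])]
S={n:(lambda a:a[~np.isnan(a[:,0])])(o[n]["W"].reshape(-1,3)) for n in o}
def near(A,c,r): return A[np.hypot(A[:,0]-c[0],A[:,1]-c[1])<r]
for name,c in dict(p1=(462,-98),p2=(690,30),p3=(455,110)).items():
    for k,D in dict(both=A,**S).items():
        P=near(D,c,85)
        if name!="x": 
            b=near(A,(559,18),32); P=P[np.hypot(P[:,0]-560,P[:,1]-18)>32]
        try:
            x,cost,n,m=fitcarton(P); 
            t=P[(P[:,2]>66)&(P[:,2]<74)]; f=P[P[:,2]>100]
            print(name,k,np.round(x[:2],1),round(np.degrees(x[2]),1),round(cost,2),n,round(m,2),"ztop",np.round(np.median(t[:,2]),1),"zfin",np.round(np.percentile(f[:,2],[50,90]),1))
        except Exception as e: print(name,k,e)
# tray
for nm,c,r,lo,hi in (("tray",(558,325),170,40,48),("crate",(535,-322),150,64,73)):
    for k,D in dict(both=A,**S).items():
        P=near(D,c,r); P=P[(P[:,2]>lo)&(P[:,2]<hi)]
        rr=cv2.minAreaRect(P[:,:2].astype(np.float32)); print(nm,k,rr,len(P),np.median(P[:,2]))
for name,c in dict(d=(475,345),e=(640,309)).items():
    for k,D in dict(both=A,**S).items():
        P=near(D,c,90)
        x,cost,n,m=fitcarton(P[P[:,2]>52],z0=5,zmin=48); print(name,k,np.round(x[:2],1),round(np.degrees(x[2]),1),round(cost,2),n,round(m,2))
E
```

```text
p1 both [ 467.9 -102.3] 79.4 0.33 [793, 696, 173, 111] 0.19 ztop 69.5 zfin [103.6 105.4]
p1 scene [ 466.8 -102.5] 79.7 0.27 [259, 298, 106, 58] 0.07 ztop 70.2 zfin [104.8 105.7]
p1 side [ 468.5 -102. ] 79.2 0.28 [534, 398, 67, 53] 0.17 ztop 68.7 zfin [102.8 104.3]
p2 both [708.    2.6] -42.0 0.32 [1614, 1112, 385, 182] 0.27 ztop 69.9 zfin [103.7 105.2]
p2 scene [707.5   2.7] -42.1 0.15 [1057, 667, 265, 117] 0.17 ztop 69.8 zfin [104.1 105.4]
p2 side [709.6   3.5] -41.9 0.25 [557, 445, 120, 65] 0.19 ztop 70.1 zfin [103.2 104.3]
p3 both [444.9  97.8] 131.5 0.29 [1751, 1182, 428, 229] 0.28 ztop 70.1 zfin [104.5 105.8]
p3 scene [445.   97.1] 131.3 0.32 [1009, 583, 257, 113] 0.32 ztop 70.0 zfin [104.4 105.6]
p3 side [445.3  98.2] 131.8 0.13 [742, 599, 171, 116] 0.12 ztop 70.1 zfin [104.6 105.9]
tray both ((555.8155517578125, 269.8761901855469), (213.2416229248047, 273.84173583984375), 80.05909729003906) 2944 44.14020027633957
tray scene ((555.1686401367188, 269.1567077636719), (211.79434204101562, 272.3883056640625), 80.18201446533203) 1649 44.092586541587906
tray side ((556.7584228515625,
[... 151 characters left out ...]
, (202.272216796875, 157.18084716796875), 89.9971694946289) 921 67.8287955255644
crate scene ((534.2413940429688, -322.7558288574219), (199.66868591308594, 156.60194396972656), 89.9971694946289) 525 69.10633617772875
crate side ((535.1126098632812, -320.1846008300781), (155.69900512695312, 199.6331329345703), 0.1305706650018692) 396 66.9302010780475
d both [462.7 327.6] -100.5 0.11 [686, 2693, 446, 404] 0.0
d scene [462.3 326.8] -100.5 0.07 [455, 1215, 356, 205] 0.0
d side [464.4 328. ] -100.4 0.03 [231, 1478, 90, 199] 0.0
e both [640.2 297.3] 80.1 0.07 [670, 2611, 456, 439] 0.0
e scene [639.9 296.5] 80.2 0.03 [350, 1521, 266, 255] 0.0
e side [640.6 298.3] 80.0 0.04 [320, 1090, 190, 184] 0.0
```

```bash
cat > go.py <<'E'
# prints how far to go (tool axes) to reach x y z yaw_x(deg); usage go.py x y z yaw [nmax]
import sys; from h import *
from scipy.spatial.transform import Rotation as R
x,y,z,yaw=map(float,sys.argv[1:5]); step=float(sys.argv[5]) if len(sys.argv)>5 else 40
s=manip.sense(); q=s["ee_rot"]; r=R.from_quat([q[1],q[2],q[3],q[0]])
M=r.as_matrix(); p=s["position"]; yx=np.degrees(np.arctan2(M[1,0],M[0,0]))
d=np.array([x,y,z])-p; turn=-((yaw-yx+180)%360-180)
n=max(int(np.ceil(np.linalg.norm(d)/step)),int(np.ceil(abs(turn)/7.1)),1)
rows=[]; 
for i in range(n):
    a=np.radians(yx-turn*i/n); X=np.array([np.cos(a),np.sin(a),0]); Z=np.array([0,0,-1]); Y=np.cross(Z,X)
    dd=d/n/1000; rows.append([round(dd@X,4),round(dd@Y,4),round(dd@Z,4),round(turn/n,2)])
print("t",round(s["clock"],2),"pos",np.round(p,1),"yaw",round(yx,2),"tilt",round(np.degrees(np.arccos(-M[2,2])),2),"gap",round(s["finger_gap"],1),"F",np.round(s["ft_force"],2),"J6",round(s["joints"][5],2),"J5",round(s["joints"][4],2))
print("world d",np.round(d,1),"turn",round(turn,2),"n",n); print(rows[:5])
E
python3 go.py 445 98 215 131.5
```

```text
t 1.05 pos [181.9 545.5 214.6] yaw 161.56 tilt 0.0 gap 91.7 F [ 0.45 -0.58  0.01] J6 -0.21 J5 1.39
world d [ 2.631e+02 -4.475e+02  4.000e-01] turn 30.06 n 13
[[np.float64(-0.0301), np.float64(-0.0263), np.float64(-0.0), np.float64(2.31)], [np.float64(-0.0311), np.float64(-0.025), np.float64(-0.0), np.float64(2.31)], [np.float64(-0.0321), np.float64(-0.0237), np.float64(-0.0), np.float64(2.31)], [np.float64(-0.033), np.float64(-0.0224), np.float64(-0.0), np.float64(2.31)], [np.float64(-0.0339), np.float64(-0.0211), np.float64(-0.0), np.float64(2.31)]]
```

```bash
sed -i 's/print(rows\[:5\])/print([[float(v) for v in r] for r in rows[:5]])/' go.py; python3 -m creep '[[-0.030,-0.026,0,2.3,0.4],[-0.031,-0.025,0,2.3,0.4],[-0.032,-0.024,0,2.3,0.4],[-0.033,-0.022,0,2.3,0.4],[-0.034,-0.021,0,2.3,0.4]]' 20; python3 go.py 445 98 215 131.5
```

```text
clock: 1.47
position: [282.3, 373.3, 213.4]
ee_rot: [-0.001, 0.256, 0.967, 0.001]
ft_force: [0.6, 0.1, -0.2]
finger_gap: 60.7
t 1.47 pos [282.3 373.3 213.4] yaw 150.31 tilt 0.14 gap 60.7 F [ 0.58  0.06 -0.25] J6 -0.39 J5 1.38
world d [ 162.7 -275.3    1.6] turn 18.81 n 8
[[-0.0347, -0.0198, -0.0002, 2.35], [-0.0355, -0.0184, -0.0002, 2.35], [-0.0362, -0.0169, -0.0002, 2.35], [-0.0369, -0.0154, -0.0002, 2.35], [-0.0375, -0.0139, -0.0002, 2.35]]
```

```bash
python3 -m creep '[[-0.035,-0.020,0,2.3,0.5],[-0.036,-0.018,0,2.3,0.5],[-0.036,-0.017,0,2.3,0.5],[-0.037,-0.015,0,2.4,0.5],[-0.037,-0.014,0,2.4,0.5]]'; python3 go.py 445 98 215 131.5
```

```text
clock: 1.88
position: [386.9, 193.1, 214.2]
ee_rot: [0.001, 0.357, 0.934, 0.002]
ft_force: [0.4, 0.5, 0.2]
finger_gap: 45.9
t 1.88 pos [386.9 193.1 214.2] yaw 138.15 tilt 0.31 gap 45.9 F [0.38 0.55 0.19] J6 -0.66 J5 1.39
world d [ 58.1 -95.1   0.8] turn 6.65 n 3
[[-0.0356, -0.0107, -0.0003, 2.22], [-0.036, -0.0093, -0.0003, 2.22], [-0.0363, -0.0079, -0.0003, 2.22]]
```

```bash
python3 -m creep '[[-0.037,-0.011,0.01,2.4,0.5],[-0.037,-0.009,0.01,2.4,0.5],[-0.036,-0.007,0.01,2.4,0.5],[0,0,0,0,0.5]]'; python3 go.py 445 98 185 131.5
python3 - <<'E'
from h import *
p=manip.get_image("wrist"); cv2.imwrite("pics/w1.png",p["image"]); W=cloud(p).reshape(-1,3); W=W[~np.isnan(W[:,0])]
P=W[(np.hypot(W[:,0]-447,W[:,1]-98)<85)&(W[:,2]<112)]
x,c,n,m=fitcarton(P); print(np.round(x[:2],1),np.degrees(x[2]),c,n,m)
E
```

```text
clock: 2.22
position: [452.8, 86.0, 185.7]
ee_rot: [0.005, 0.422, 0.907, 0.004]
ft_force: [-0.9, 0.2, 0.2]
finger_gap: 46.0
t 2.22 pos [452.8  86.  185.7] yaw 130.07 tilt 0.7 gap 46.0 F [-0.92  0.22  0.18] J6 -0.78 J5 1.31
world d [-7.8 12.  -0.7] turn -1.43 n 1
[[0.0142, 0.0018, 0.0007, -1.43]]
[445.7  97.7] 132.0035950316041 0.0004067162313872665 [74, 5262, 48, 917] 0.0
```

View pics/w1.png

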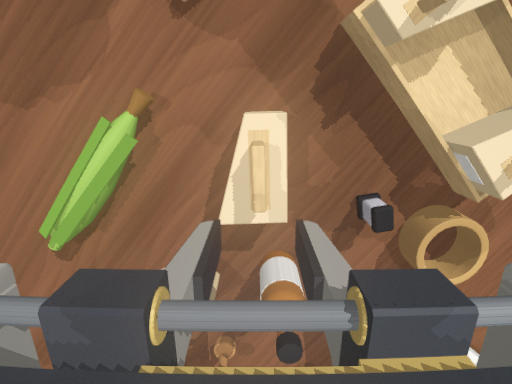

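```bash
python3 -m creep '[[0.014,0.002,0.03,-1.4,0.5],[0,0,0.02,0,0.5],[0,0,0,0,0.5]]'; python3 go.py 445.4 97.9 74 131.7
```

```text
clock: 2.52
position: [446.2, 101.6, 137.4]
ee_rot: [0.006, 0.41, 0.912, 0.006]
ft_force: [-0.7, 0.3, 0.8]
finger_gap: 45.8
t 2.52 pos [446.2 101.6 137.4] yaw 131.61 tilt 0.98 gap 45.8 F [-0.72  0.26  0.83] J6 -0.77 J5 1.2
world d [ -0.8  -3.7 -63.4] turn -0.09 n 2
[[-0.0011, -0.0015, 0.0317, -0.05], [-0.0011, -0.0015, 0.0317, -0.05]]
```

The wrist picture shows the carton at (258,168) between the fingers, narrow end up and the fin in line with the tool's x. Its position agrees with the other two cameras.

```bash
python3 -m creep '[[-0.001,-0.002,0.025,0,0.5],[-0.001,-0.001,0.022,0,0.5],[0,0,0.008,0,0.5],[0,0,0,0,0.5]]'; python3 go.py 445.4 97.9 74 131.7
```

```text
clock: 2.85
position: [446.8, 102.5, 85.0]
ee_rot: [0.008, 0.407, 0.914, 0.007]
ft_force: [-1.3, 0.1, 0.2]
finger_gap: 45.8
t 2.85 pos [446.8 102.5  85. ] yaw 132.0 tilt 1.23 gap 45.8 F [-1.33  0.08  0.2 ] J6 -0.78 J5 1.08
world d [ -1.4  -4.6 -11. ] turn 0.3 n 1
[[-0.0024, -0.0041, 0.011, 0.3]]
```

```bash
sed -i 's/^print("world d"/print("toolz",np.round(M[:,2],4),"shift in tool axes now",np.round(M.T@d\/1000,4));print("world d"/' go.py; python3 -m creep '[[-0.002,-0.004,0.0105,0.3,0.5],[0,0,0,0,0.5],[0,0,0,0,0.5]]'; python3 go.py 445.4 97.9 74 131.7
```

```text
clock: 3.1
position: [447.2, 99.3, 77.0]
ee_rot: [0.01, 0.408, 0.913, 0.008]
ft_force: [0.2, 0.1, 0.9]
finger_gap: 45.9
t 3.1 pos [447.2  99.3  77. ] yaw 131.81 tilt 1.48 gap 45.9 F [0.17 0.12 0.88] J6 -0.79 J5 1.06
toolz [ 0.025   0.0064 -0.9997] shift in tool axes now [ 0.0002 -0.0023  0.003 ]
world d [-1.8 -1.4 -3. ] turn 0.11 n 1
[[0.0001, -0.0022, 0.003, 0.11]]
```

```bash
python3 -m creep '[[0,-0.0025,0.003,0,0.5],[0,0,0,0,1],[0,0,0,0,1],[0,0,0,0,1]]' 30; python3 go.py 445.4 97.9 74 131.7
```

```text
clock: 3.43
position: [447.1, 97.4, 76.4]
ee_rot: [0.012, 0.408, 0.913, 0.009]
ft_force: [0.1, -0.6, 0.5]
finger_gap: 28.2
t 3.43 pos [447.1  97.4  76.4] yaw 131.8 tilt 1.73 gap 28.2 F [ 0.14 -0.59  0.52] J6 -0.79 J5 1.05
toolz [ 0.0295  0.0062 -0.9995] shift in tool axes now [ 0.0016 -0.001   0.0023]
world d [-1.7  0.5 -2.4] turn 0.1 n 1
[[0.0016, -0.0009, 0.0024, 0.1]]
```

```bash
python3 -m creep '[[0.0015,-0.001,0.0035,0,1],[0,0,0.001,0,1]]' 30; python3 go.py 445.4 97.9 74 131.7; python3 -m creep '[[0,0,0,0,1],[0,0,0,0,1]]' 30;  python3 go.py 445.4 97.9 120 131.7
```

```text
clock: 3.6
position: [446.1, 97.7, 72.3]
ee_rot: [0.013, 0.408, 0.913, 0.009]
ft_force: [0.5, -1.0, -0.4]
finger_gap: 14.9
t 3.6 pos [446.1  97.7  72.3] yaw 131.78 tilt 1.82 gap 14.9 F [ 0.51 -0.99 -0.37] J6 -0.79 J5 1.04
toolz [ 0.0312  0.0061 -0.9995] shift in tool axes now [ 0.0006 -0.0004 -0.0017]
world d [-0.7  0.2  1.7] turn 0.08 n 1
[[0.0006, -0.0005, -0.0017, 0.08]]
clock: 3.77
position: [445.6, 97.2, 72.5]
ee_rot: [0.012, 0.408, 0.913, 0.008]
ft_force: [-1.2, -1.5, 2.2]
finger_gap: 11.7
t 3.77 pos [445.6  97.2  72.5] yaw 131.82 tilt 1.7 gap 11.7 F [-1.22 -1.46  2.17] J6 -0.79 J5 1.05
toolz [ 0.0294  0.0046 -0.9996] shift in tool axes now [-0.0001  0.0015 -0.0475]
world d [-0.2  0.7 47.5] turn 0.12 n 2
[[0.0003, 0.0002, -0.0238, 0.06], [0.0003, 0.0002, -0.0238, 0.06]]
```

```bash
python3 -m creep '[[0,0.001,-0.012,0,1],[0,0,-0.02,0,1],[0,0,-0.012,0,1]]' 30; python3 go.py 445.4 97.9 72.5 131.7;python3 -m creep '[[0,0,0,0,1],[0,0,0,0,1],[0,0,0,0,1]]'; python3 go.py 445.4 97.9 72.5 131.7
python3 - <<'E'
from h import *
for i in range(6):
    p=manip.get_image("side"); s=manip.sense(); print(s["ft_force"],s["position"],s["tau"][1:3])
cv2.imwrite("pics/s1.png",p["image"])
E
```

```text
clock: 4.02
position: [441.0, 98.0, 113.2]
ee_rot: [0.008, 0.408, 0.913, 0.006]
ft_force: [0.3, -0.1, -2.3]
finger_gap: 12.1
t 4.02 pos [441.   98.  113.2] yaw 131.8 tilt 1.14 gap 12.1 F [ 0.33 -0.09 -2.26] J6 -0.79 J5 1.15
toolz [ 0.0191  0.0056 -0.9998] shift in tool axes now [-0.0027  0.0025  0.0408]
world d [  4.4  -0.1 -40.7] turn 0.1 n 2
[[-0.0015, 0.0016, 0.0204, 0.05], [-0.0015, 0.0016, 0.0204, 0.05]]
clock: 4.27
position: [441.7, 98.2, 113.8]
ee_rot: [0.009, 0.408, 0.913, 0.007]
ft_force: [0.3, -0.2, -1.3]
finger_gap: 11.9
t 4.27 pos [441.7  98.2 113.8] yaw 131.8 tilt 1.29 gap 11.9 F [ 0.25 -0.22 -1.34] J6 -0.79 J5 1.15
toolz [ 0.0218  0.0059 -0.9997] shift in tool axes now [-0.0022  0.0018  0.0414]
world d [  3.7  -0.3 -41.3] turn 0.1 n 2
[[-0.0013, 0.0013, 0.0207, 0.05], [-0.0013, 0.0013, 0.0207, 0.05]]
[-0.24005295 -0.78554502 -1.95787133] [441.34768719  98.17957961 113.46624467] [-27.84965336 -31.08233571]
[ 0.57115491  0.86271796 -1.70469439] [441.2138886   98.16399741 113.39334871] [-27.63396263 -30.82347035]
[ 0.60698733 -0.03317121 -2.29095565] [441.25543291  98.14464165 113.45125058] [-27.48347461 -30.65660119]
[ 0.05540681  0.01122611 -2.83169493] [441.32220533  98.13931035 113.56755004] [-27.38555968 -30.56141853]
[ 0.25933672  0.24932189 -1.76334995] [441.46262409  98.13488935 113.74977328] [-27.32274771 -30.51195145]
[ 0.6297941  -0.58008193 -1.58869625] [441.59329035  98.10944655 113.92255707] [-27.28549182 -30.49136281]
```

View pics/s1.png

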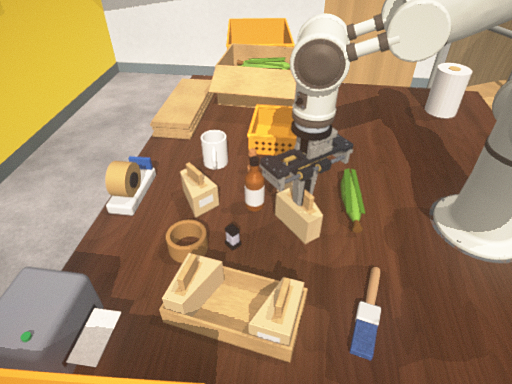

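The side picture shows the carton hanging clear and upright at (298,213). The force averages about -2.0 N, so roughly 205 g, a right fill. I'll set it back, since all three are to be weighed before any is placed.

```bash
python3 -m creep '[[-0.001,0.001,0.02,0,1],[-0.001,0.001,0.014,0,1],[0,0,0.004,0,1],[0,0,0.002,0,1]]'; python3 go.py 445.4 97.9 72.5 131.7
```

```text
clock: 4.9
position: [446.6, 98.2, 73.4]
ee_rot: [0.01, 0.408, 0.913, 0.007]
ft_force: [0.4, 0.9, -2.4]
finger_gap: 12.1
t 4.9 pos [446.6  98.2  73.4] yaw 131.8 tilt 1.4 gap 12.1 F [ 0.42  0.9  -2.4 ] J6 -0.79 J5 1.05
toolz [ 0.0238  0.0057 -0.9997] shift in tool axes now [ 0.0006 -0.0011  0.0009]
world d [-1.2 -0.3 -0.9] turn 0.1 n 1
[[0.0006, -0.001, 0.0009, 0.1]]
```

```bash
python3 -m creep '[[0,0,0.002,0,1],[0,0,0.001,0,1]]'; python3 go.py 445.4 97.9 72.5 131.7
```

```text
clock: 5.07
position: [447.4, 98.5, 72.5]
ee_rot: [0.01, 0.408, 0.913, 0.008]
ft_force: [-2.8, -0.2, 4.7]
finger_gap: 12.1
t 5.07 pos [447.4  98.5  72.5] yaw 131.8 tilt 1.41 gap 12.1 F [-2.84 -0.18  4.68] J6 -0.79 J5 1.05
toolz [ 0.0238  0.0062 -0.9997] shift in tool axes now [ 0.0008 -0.0019 -0.    ]
world d [-2.  -0.6 -0. ] turn 0.1 n 1
[[0.0008, -0.0019, 0.0, 0.1]]
```

```bash
python3 -m creep '[[0,0,0,0,0.55],[0,0,0,0,0.55]]'; python3 -m creep '[[0,0,-0.025,0,0.5],[0,0,-0.04,0,0.5],[0,0,-0.035,0,0.5]]'; python3 go.py 468 -102 185 79.4
```

```text
clock: 5.23
position: [448.8, 98.5, 74.4]
ee_rot: [0.011, 0.408, 0.913, 0.008]
ft_force: [0.2, -0.5, 0.7]
finger_gap: 23.2
clock: 5.48
position: [441.0, 98.0, 171.0]
ee_rot: [0.004, 0.408, 0.913, 0.006]
ft_force: [1.1, -0.7, 1.0]
finger_gap: 43.5
t 5.48 pos [441.  98. 171.] yaw 131.8 tilt 0.83 gap 43.5 F [ 1.05 -0.71  0.98] J6 -0.79 J5 1.28
toolz [ 0.0128  0.0068 -0.9999] shift in tool axes now [-0.1672 -0.113  -0.0151]
world d [  27. -200.   14.] turn 52.4 n 8
[[-0.0209, -0.0141, -0.0018, 6.55], [-0.0224, -0.0117, -0.0018, 6.55], [-0.0236, -0.009, -0.0018, 6.55], [-0.0244, -0.0063, -0.0018, 6.55], [-0.025, -0.0035, -0.0018, 6.55]]
```

```bash
python3 -m creep '[[-0.022,-0.015,-0.003,6.6,0.5],[-0.023,-0.012,-0.003,6.6,0.5],[-0.024,-0.009,-0.003,6.6,0.5],[-0.025,-0.006,-0.003,6.6,0.5],[-0.025,-0.004,-0.003,6.6,0.5]]'; python3 go.py 468 -102 175 79.4
```

```text
clock: 5.9
position: [464.6, -31.8, 200.1]
ee_rot: [0.013, 0.656, 0.755, 0.014]
ft_force: [0.6, -0.2, -1.2]
finger_gap: 45.8
t 5.9 pos [464.6 -31.8 200.1] yaw 97.99 tilt 2.21 gap 45.8 F [ 0.59 -0.21 -1.2 ] J6 -0.48 J5 1.32
toolz [ 0.0384  0.0043 -0.9993] shift in tool axes now [-0.07   -0.0074  0.0249]
world d [  3.4 -70.2 -25.1] turn 18.59 n 3
[[-0.0233, -0.0021, 0.0084, 6.2], [-0.0234, 0.0004, 0.0084, 6.2], [-0.0233, 0.0029, 0.0084, 6.2]]
```

```bash
python3 -m creep '[[-0.022,-0.002,0.005,6.2,0.5],[-0.022,0,0.005,6.2,0.5],[-0.018,0.002,0.005,6.2,0.5]]'; python3 go.py 468 -102 175 79.4;  python3 -m creep '[[0,0,0,0,0.5]]'; python3 go.py 468 -102 175 79.4 | head -2;python3 -m creep '[[0,0,0,0,0.5]]'; python3 go.py 468 -102 175 79.4 | head -2
```

```text
clock: 6.15
position: [470.1, -99.6, 189.6]
ee_rot: [0.015, 0.775, 0.631, 0.019]
ft_force: [0.4, 0.2, 0.5]
finger_gap: 46.0
t 6.15 pos [470.1 -99.6 189.6] yaw 78.35 tilt 2.76 gap 46.0 F [0.37 0.19 0.5 ] J6 -0.28 J5 1.29
toolz [ 4.820e-02 -5.000e-04 -9.988e-01] shift in tool axes now [-0.0029 -0.0023  0.0145]
world d [ -2.1  -2.4 -14.6] turn -1.05 n 1
[[-0.0028, -0.0016, 0.0146, -1.05]]
clock: 6.23
position: [470.1, -102.4, 189.5]
ee_rot: [0.016, 0.777, 0.629, 0.018]
ft_force: [0.5, -0.6, -0.5]
finger_gap: 45.9
t 6.23 pos [ 470.1 -102.4  189.5] yaw 77.95 tilt 2.78 gap 45.9 F [ 0.51 -0.65 -0.49] J6 -0.28 J5 1.29
toolz [ 0.0485 -0.0018 -0.9988] shift in tool axes now [-0.0002 -0.0028  0.0144]
clock: 6.32
position: [470.3, -102.9, 190.0]
ee_rot: [0.016, 0.777, 0.629, 0.019]
ft_force: [0.0, -0.4, -1.0]
finger_gap: 46.2
t 6.32 pos [ 470.3 -102.9  190. ] yaw 77.95 tilt 2.83 gap 46.2 F [ 0.   -0.38 -0.98] J6 -0.28 J5 1.29
toolz [ 0.0493 -0.0019 -0.9988] shift in tool axes now [ 0.0003 -0.0031  0.0148]
```

```bash
cat > im.py <<'E'
import sys; from h import *
p=manip.get_image(sys.argv[1] if len(sys.argv)>1 else "side")
E
python3 -m creep '[[0,0,-0.04,0,0.5],[0,0,-0.041,0,0.5],[0,0,-0.041,0,0.5],[0,0,0,0,0.5]]'; python3 go.py 468 -102 175 79.4|head -2; python3 im.py;python3 go.py 468 -102 175 79.4
```

```text
clock: 6.65
position: [461.9, -98.5, 314.7]
ee_rot: [0.013, 0.774, 0.633, 0.018]
ft_force: [0.8, 0.3, 1.3]
finger_gap: 46.3
t 6.65 pos [461.9 -98.5 314.7] yaw 78.62 tilt 2.5 gap 46.3 F [0.84 0.3  1.33] J6 -0.28 J5 1.55
toolz [ 0.0434  0.0028 -0.9991] shift in tool axes now [-0.0038  0.0008  0.1398]
t 6.7 pos [461.  -97.8 311. ] yaw 78.62 tilt 2.27 gap 45.8 F [-0.4   0.27 -1.1 ] J6 -0.28 J5 1.55
toolz [ 0.0393  0.005  -0.9992] shift in tool axes now [-0.0044  0.0026  0.1362]
world d [   7.    -4.2 -136. ] turn -0.78 n 4
[[-0.0007, 0.0019, 0.034, -0.19], [-0.0007, 0.0019, 0.034, -0.19], [-0.0007, 0.0019, 0.034, -0.19], [-0.0007, 0.0019, 0.034, -0.19]]
```

```bash
for i in 1; do python3 -m creep '[[0,0.002,0.04,0,0.5]]' >/dev/null; python3 im.py; python3 go.py 468 -102 175 79.4|head -2; python3 im.py; python3 go.py 468 -102 175 79.4|head -2; done
```

```text
t 6.83 pos [463.8 -96.5 266.2] yaw 78.79 tilt 2.17 gap 45.8 F [-1.46  0.58 -6.2 ] J6 -0.28 J5 1.46
toolz [ 0.0372  0.0065 -0.9993] shift in tool axes now [-0.0059  0.002   0.0912]
t 6.88 pos [462.  -95.8 266.1] yaw 78.77 tilt 1.87 gap 45.7 F [-0.7   0.71 -0.92] J6 -0.28 J5 1.47
toolz [ 0.0314  0.0093 -0.9995] shift in tool axes now [-0.0063  0.0044  0.0912]
```

```bash
python3 -m creep '[[-0.003,0.003,0.04,0,0.5]]' >/dev/null; python3 im.py; python3 im.py; python3 go.py 468 -102 175 79.4|head -2; python3 -m creep '[[-0.003,0.002,0.03,0,0.5]]' >/dev/null; python3 im.py; python3 im.py; python3 go.py 468 -102 175 79.4|head -2;
```

```text
t 7.07 pos [461.8 -96.5 223.7] yaw 78.84 tilt 1.44 gap 45.8 F [-0.84  0.53 -0.68] J6 -0.29 J5 1.39
toolz [ 0.0199  0.0153 -0.9997] shift in tool axes now [-0.0051  0.0064  0.0488]
t 7.25 pos [460.9 -97.9 190.5] yaw 78.86 tilt 1.3 gap 45.6 F [-0.72  0.75 -0.76] J6 -0.29 J5 1.33
toolz [ 0.0115  0.0195 -0.9997] shift in tool axes now [-0.003   0.0076  0.0155]
```

```bash
cat > wfit.py <<'E'
import sys; from h import *
cx,cy=map(float,sys.argv[1:3]); z0=float(sys.argv[3]) if len(sys.argv)>3 else 0
p=manip.get_image("wrist"); cv2.imwrite("pics/%s.png"%sys.argv[4] if len(sys.argv)>4 else "pics/wtmp.png",p["image"]); W=cloud(p).reshape(-1,3); W=W[~np.isnan(W[:,0])]
P=W[(np.hypot(W[:,0]-cx,W[:,1]-cy)<80)&(W[:,2]<z0+112)]
F=P[(P[:,2]>z0+100)]; r=cv2.minAreaRect(F[:,:2].astype(np.float32)); 
T=P[(P[:,2]>z0+64)&(P[:,2]<z0+76)]; rt=cv2.minAreaRect(T[:,:2].astype(np.float32))
x,c,n,m=fitcarton(P,z0); print("fit",np.round(x[:2],1),round(np.degrees(x[2]),1),n,"fin rect",np.round(r[0],1),np.round(r[1],1),round(r[2],1),"zfin",np.median(F[:,2]).round(1),"top",np.round(rt[0],1),np.round(rt[1],1),round(rt[2],1),"ztop",np.median(T[:,2]).round(1))
E
python3 wfit.py 470 -100 0 w2; python3 go.py 467.8 -102.2 120 79.4
```

```text
fit [ 469.1 -102.7] 80.0 [198, 4831, 66, 853] fin rect [ 469.2 -102.4] [59.7 11.9] 79.7 zfin 104.8 top [ 461.7 -101.6] [111.2  71.1] 79.6 ztop 70.1
t 7.3 pos [462.3 -98.5 192.9] yaw 78.85 tilt 1.34 gap 45.8 F [0.09 1.04 0.21] J6 -0.29 J5 1.33
toolz [ 0.0153  0.0177 -0.9997] shift in tool axes now [-0.004   0.0053  0.0729]
world d [  5.5  -3.7 -72.9] turn -0.55 n 2
[[-0.0013, 0.003, 0.0365, -0.27], [-0.0013, 0.003, 0.0365, -0.27]]
```

```bash
python3 -m creep '[[-0.003,0.006,0.035,-0.7,0.5]]' >/dev/null; python3 im.py; python3 im.py; python3 go.py 468.7 -102.3 120 79.6;python3 -m creep '[[0,0.004,0.035,0,0.5]]' >/dev/null; python3 im.py; python3 im.py; python3 go.py 468.7 -102.3 73 79.6
```

```text
t 7.48 pos [ 466.7 -101.2  156.4] yaw 79.56 tilt 1.3 gap 45.9 F [-1.33 -0.29 -0.34] J6 -0.31 J5 1.26
toolz [ 0.0105  0.0202 -0.9997] shift in tool axes now [-0.0015  0.0019  0.0364]
world d [  2.   -1.1 -36.4] turn -0.04 n 1
[[-0.0007, 0.0021, 0.0364, -0.04]]
t 7.67 pos [ 469.3 -100.2  120. ] yaw 79.56 tilt 1.35 gap 45.9 F [-0.84  1.13  0.79] J6 -0.31 J5 1.19
toolz [ 0.0053  0.023  -0.9997] shift in tool axes now [-0.0033 -0.0003  0.0469]
world d [ -0.6  -2.1 -47. ] turn -0.04 n 2
[[-0.0011, -0.0001, 0.0235, -0.02], [-0.0011, -0.0001, 0.0235, -0.02]]
```

```bash
python3 -m creep '[[-0.002,0,0.025,0,0.5],[-0.001,0,0.016,0,0.6]]' >/dev/null; python3 im.py; python3 im.py; python3 go.py 468.7 -102.3 73 79.6
```

```text
t 7.93 pos [ 473.2 -103.9   86. ] yaw 79.6 tilt 1.33 gap 36.9 F [-0.32  0.71  0.03] J6 -0.31 J5 1.1
toolz [ 0.0129  0.0193 -0.9997] shift in tool axes now [ 0.0005 -0.0048  0.0129]
world d [ -4.5   1.6 -13. ] turn -0.0 n 1
[[0.0008, -0.0047, 0.013, -0.0]]
```

```bash
python3 -m creep '[[0.0005,-0.005,0.012,0,0.7]]' >/dev/null; python3 im.py; python3 im.py; python3 go.py 468.7 -102.3 73 79.6
```

```text
t 8.12 pos [ 468.1 -102.    74.4] yaw 79.6 tilt 1.33 gap 27.3 F [0.05 0.12 0.41] J6 -0.31 J5 1.08
toolz [ 0.0125  0.0195 -0.9997] shift in tool axes now [-0.0002  0.0006  0.0015]
world d [ 0.6 -0.3 -1.4] turn 0.0 n 1
[[-0.0002, 0.0007, 0.0014, 0.0]]
```

```bash
python3 -m creep '[[0,0.0005,0.001,0,1],[0,0,0,0,1],[0,0,0,0,1]]' 30 >/dev/null; python3 im.py; python3 go.py 468.7 -102.3 120 79.6; python3 -m creep '[[0,0,-0.015,0,1],[0,0,-0.025,0,1]]' 30; python3 - <<'E'
from h import *
f=[]
for i in range(8):
    p=manip.get_image("side"); f.append(manip.sense()["ft_force"])
print(np.round(f,1).tolist(),np.mean(f,0))
E
python3 go.py 468.7 -102.3 73 79.6
```

```text
t 8.42 pos [ 469.4 -102.3   75.9] yaw 79.61 tilt 1.36 gap 12.2 F [0.66 0.94 1.23] J6 -0.31 J5 1.08
toolz [ 0.0148  0.0185 -0.9997] shift in tool axes now [ 0.0008 -0.0002 -0.0441]
world d [-0.7  0.  44.1] turn 0.01 n 2
[[-0.0001, -0.0004, -0.0221, 0.01], [-0.0001, -0.0004, -0.0221, 0.01]]
clock: 8.58
position: [464.0, -100.5, 110.9]
ee_rot: [-0.009, 0.768, 0.64, 0.009]
ft_force: [0.1, 0.5, -5.1]
finger_gap: 11.7
[[1.3, 0.3, -0.3], [1.3, -0.2, -4.8], [-0.9, -0.2, -5.4], [0.0, 0.0, -5.4], [-0.1, 0.1, -4.9], [-0.2, 0.3, -5.7], [-0.2, 0.5, -5.0], [-0.4, -0.1, -4.3]] [ 0.09085476  0.07353469 -4.47393402]
t 8.98 pos [ 465.4 -101.3  111.7] yaw 79.6 tilt 1.36 gap 11.9 F [-0.41 -0.09 -4.3 ] J6 -0.31 J5 1.17
toolz [ 0.0064  0.0229 -0.9997] shift in tool axes now [-0.0013  0.0033  0.0387]
world d [  3.3  -1.  -38.7] turn 0.0 n 1
[[-0.0004, 0.0034, 0.0387, 0.0]]
```

The second carton pulls about 5.1 N (roughly 515 g), so it is the double fill. It goes to the crate.

```bash
python3 -m creep '[[0,0,-0.04,0,1],[0,0.002,-0.035,0,1]]'>/dev/null; python3 im.py; python3 im.py;python3 go.py 542 -321.5 195 90
```

```text
t 9.25 pos [ 464.4 -102.1  182.5] yaw 79.58 tilt 1.56 gap 12.0 F [ 2.07 -1.19 -4.77] J6 -0.31 J5 1.33
toolz [-0.0018  0.0272 -0.9996] shift in tool axes now [-0.2013  0.1159 -0.0186]
world d [  77.6 -219.4   12.5] turn -10.42 n 6
[[-0.0336, 0.0193, -0.0021, -1.74], [-0.0342, 0.0183, -0.0021, -1.74], [-0.0347, 0.0173, -0.0021, -1.74], [-0.0352, 0.0162, -0.0021, -1.74], [-0.0357, 0.0151, -0.0021, -1.74]]
```

```bash
python3 -m creep '[[-0.028,0.016,-0.003,-1.8,1],[-0.034,0.018,-0.003,-1.8,1],[-0.035,0.017,-0.003,-1.8,1],[-0.035,0.016,-0.003,-1.8,1]]'>/dev/null; python3 im.py;python3 im.py;python3 go.py 542 -321.5 190 90
```

```text
t 9.68 pos [ 512.2 -241.5  181.2] yaw 87.25 tilt 1.97 gap 12.0 F [-1.17  1.72 -5.4 ] J6 -0.62 J5 1.35
toolz [-0.0087  0.0333 -0.9994] shift in tool axes now [-0.0781  0.0334 -0.0117]
world d [ 29.8 -80.    8.8] turn -2.75 n 3
[[-0.0262, 0.0112, -0.0029, -0.92], [-0.0263, 0.0108, -0.0029, -0.92], [-0.0265, 0.0103, -0.0029, -0.92]]
```

```bash
python3 -m creep '[[-0.026,0.011,-0.004,-0.9,1],[-0.026,0.011,-0.004,-0.9,1],[-0.02,0.010,-0.004,-0.9,1],[0,0,0,0,1]]'>/dev/null; python3 go.py 542 -321.5 190 90
```

```text
t 10.02 pos [ 538.5 -314.3  176.4] yaw 89.92 tilt 2.89 gap 11.5 F [ 0.93 -0.91 -5.69] J6 -0.74 J5 1.39
toolz [-0.0217  0.0455 -0.9987] shift in tool axes now [-0.0066  0.0032 -0.014 ]
world d [ 3.5 -7.2 13.6] turn -0.08 n 1
[[-0.0072, 0.0035, -0.0136, -0.08]]
```

```bash
python3 -m creep '[[-0.007,0.003,0.02,0,1],[-0.004,0.002,0.025,0,1],[-0.002,0,0.015,0,1]]'>/dev/null; python3 go.py 542 -321.5 81 90;python3 im.py;  python3 go.py 542 -321.5 81 90
```

```text
t 10.27 pos [ 542.9 -325.1  111.3] yaw 89.8 tilt 2.83 gap 11.7 F [-0.76  0.22 -6.28] J6 -0.74 J5 1.28
toolz [-0.0201  0.0451 -0.9988] shift in tool axes now [ 0.0022 -0.0003  0.0305]
world d [ -0.9   3.6 -30.3] turn -0.2 n 1
[[0.0036, -0.0009, 0.0303, -0.2]]
t 10.32 pos [ 540.9 -323.7  107.6] yaw 89.78 tilt 3.15 gap 11.9 F [-0.24 -0.39 -8.9 ] J6 -0.74 J5 1.28
toolz [-0.0249  0.049  -0.9985] shift in tool axes now [0.0009 0.0018 0.0266]
world d [  1.1   2.2 -26.6] turn -0.22 n 1
[[0.0022, 0.0011, 0.0266, -0.22]]
```

```bash
python3 -m creep '[[0.001,0.001,0.015,0,1],[0.001,0,0.006,0,1],[0,0,0.003,0,1]]'>/dev/null; python3 go.py 542 -321.5 81 90; python3 -m creep '[[0,0,0.003,0,1],[0,0,0.002,0,1]]'>/dev/null; python3 go.py 542 -321.5 81 90
```

```text
t 10.57 pos [ 539.5 -316.3   81.4] yaw 89.74 tilt 3.65 gap 11.6 F [-7.42  9.2  34.75] J6 -0.74 J5 1.24
toolz [-0.0302  0.056  -0.998 ] shift in tool axes now [-0.0052  0.0026  0.    ]
world d [ 2.5 -5.2 -0.4] turn -0.26 n 1
[[-0.0052, 0.0026, 0.0004, -0.26]]
t 10.73 pos [ 539.9 -316.1   81.5] yaw 89.82 tilt 3.49 gap 11.8 F [-1.37 -0.06 -0.86] J6 -0.74 J5 1.24
toolz [-0.0298  0.0531 -0.9981] shift in tool axes now [-0.0054  0.0021  0.0001]
world d [ 2.1 -5.4 -0.5] turn -0.18 n 1
[[-0.0054, 0.0021, 0.0005, -0.18]]
```

```bash
python3 -m creep '[[0,0,0.002,0,1],[0,0,0.001,0,1]]'>/dev/null; python3 go.py 542 -321.5 81 90; python3 - <<'E'
from h import *
p=manip.get_image("side"); cv2.imwrite("pics/s2.png",cv2.resize(p["image"][60:220,180:400],None,fx=3,fy=3))
E
python3 go.py 542 -321.5 81 90|head -2
```

```text
t 10.9 pos [ 540.  -316.1   81.5] yaw 89.86 tilt 3.37 gap 12.2 F [-1.99 -1.04 -0.64] J6 -0.74 J5 1.24
toolz [-0.0295  0.0509 -0.9983] shift in tool axes now [-0.0054  0.002   0.0001]
world d [ 2.  -5.4 -0.5] turn -0.14 n 1
[[-0.0054, 0.002, 0.0005, -0.14]]
t 10.95 pos [ 540.  -316.1   81.4] yaw 89.87 tilt 3.37 gap 11.9 F [-3.04  0.02  5.41] J6 -0.74 J5 1.24
toolz [-0.0295  0.0508 -0.9983] shift in tool axes now [-0.0054  0.002   0.0001]
```

View pics/s2.png

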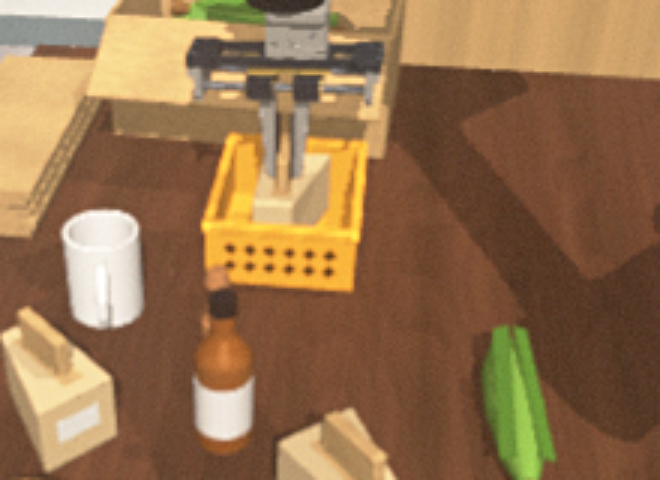

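The picture shows the heavy carton upright inside the crate, well inside its walls. I'll relax the grip first so it settles flat, then open.

```bash
python3 -m creep '[[0,0,0,0,1],[0,0,0,0,1]]' 3 >/dev/null; python3 im.py; python3 im.py; python3 go.py 542 -321.5 81 90|head -2; python3 -m creep '[[0,0,-0.001,0,0.6],[0,0,-0.001,0,0.6],[0,0,0,0,0.6]]' 20; python3 go.py 542 -321.5 200 90|head -2
```

```text
t 11.22 pos [ 540.1 -316.1   81.5] yaw 89.87 tilt 3.33 gap 11.9 F [-1.09 -0.15  0.06] J6 -0.74 J5 1.24
toolz [-0.0289  0.0503 -0.9983] shift in tool axes now [-0.0054  0.0019  0.0001]
clock: 11.47
position: [541.0, -316.0, 83.4]
ee_rot: [-0.027, 0.707, 0.706, 0.008]
ft_force: [-0.6, -0.3, -0.5]
finger_gap: 29.9
t 11.47 pos [ 541.  -316.    83.4] yaw 89.85 tilt 3.29 gap 29.9 F [-0.56 -0.34 -0.55] J6 -0.74 J5 1.24
toolz [-0.027   0.0505 -0.9984] shift in tool axes now [ 0.0004 -0.0022 -0.1167]
```

```bash
python3 -m creep '[[0,-0.002,-0.03,0,0.5],[0,-0.002,-0.04,0,0.5],[0,0,-0.025,0,0.5]]' >/dev/null; python3 go.py 708 2.6 205 138
```

```text
t 11.72 pos [ 536.5 -317.2  173.1] yaw 89.83 tilt 4.12 gap 45.6 F [-0.56 -1.47  0.15] J6 -0.74 J5 1.41
toolz [-0.0371  0.0615 -0.9974] shift in tool axes now [ 0.3216  0.17   -0.0185]
world d [171.5 319.8  31.9] turn -48.17 n 10
[[0.032, 0.0171, -0.0032, -4.82], [0.0305, 0.0197, -0.0032, -4.82], [0.0287, 0.0222, -0.0032, -4.82], [0.0268, 0.0245, -0.0032, -4.82], [0.0246, 0.0267, -0.0032, -4.82]]
```

```bash
python3 - <<'E'
s=open('go.py').read()
a=s.index("    a=np.radians"); b=s.index("    dd=d/n/1000")
s=s[:a]+"    Mi=M@R.from_euler('z',turn*i/n,degrees=True).as_matrix(); X,Y,Z=Mi.T\n"+s[b:]
s=s.replace('print("toolz"','az=np.arctan2(p[1],p[0]);tz=M[:,2];print("tilt out",round(np.degrees(tz[0]*np.cos(az)+tz[1]*np.sin(az)),2),"left",round(np.degrees(-tz[0]*np.sin(az)+tz[1]*np.cos(az)),2),end=" ");print("toolz"')
open('go.py','w').write(s)
E
python3 go.py 708 2.6 205 138
```

```text
t 11.72 pos [ 536.5 -317.2  173.1] yaw 89.83 tilt 4.12 gap 45.6 F [-0.56 -1.47  0.15] J6 -0.74 J5 1.41
tilt out -3.62 left 1.95 toolz [-0.0371  0.0615 -0.9974] shift in tool axes now [ 0.3216  0.17   -0.0185]
world d [171.5 319.8  31.9] turn -48.17 n 10
[[0.0322, 0.017, -0.0018, -4.82], [0.0306, 0.0196, -0.0018, -4.82], [0.0289, 0.0221, -0.0018, -4.82], [0.0269, 0.0245, -0.0018, -4.82], [0.0248, 0.0267, -0.0018, -4.82]]
```

```bash
python3 -m creep '[[0.032,0.017,-0.003,-4.8,0.5],[0.031,0.020,-0.003,-4.8,0.5],[0.029,0.022,-0.003,-4.8,0.5],[0.027,0.024,-0.003,-4.8,0.5],[0.025,0.027,-0.003,-4.8,0.5]]' >/dev/null; python3 go.py 708 2.6 205 138
```

```text
t 12.13 pos [ 627.4 -161.7  205.7] yaw 114.15 tilt 3.09 gap 46.0 F [ 0.97 -1.05 -0.57] J6 -0.88 J5 1.45
tilt out -1.84 left 2.48 toolz [-0.0204  0.0499 -0.9985] shift in tool axes now [0.1168 0.1407 0.0072]
world d [ 80.6 164.3  -0.7] turn -23.85 n 5
[[0.0234, 0.0281, 0.0014, -4.77], [0.0209, 0.03, 0.0014, -4.77], [0.0184, 0.0316, 0.0014, -4.77], [0.0157, 0.033, 0.0014, -4.77], [0.0129, 0.0342, 0.0014, -4.77]]
```

```bash
python3 -m creep '[[0.023,0.028,0.0015,-4.8,0.5],[0.021,0.030,0.0015,-4.8,0.5],[0.018,0.031,0.0015,-4.8,0.5],[0.015,0.032,0.0015,-4.8,0.5],[0.008,0.02,0.0015,-4.8,0.5]]' >/dev/null; python3 go.py 708 2.6 205 138;python3 im.py; python3 go.py 708 2.6 205 138
```

```text
t 12.55 pos [705.2  -1.1 208.3] yaw 139.57 tilt 2.95 gap 46.1 F [ 0.23 -0.27 -0.56] J6 -1.06 J5 1.48
tilt out -0.62 left 2.89 toolz [-0.0107  0.0504 -0.9987] shift in tool axes now [0.0001 0.0045 0.0034]
world d [ 2.8  3.7 -3.3] turn 1.57 n 1
[[0.0001, 0.0045, 0.0034, 1.57]]
t 12.6 pos [705.8   2.4 208. ] yaw 139.99 tilt 3.06 gap 46.0 F [-0.85  1.72  0.02] J6 -1.07 J5 1.48
tilt out -0.59 left 3.0 toolz [-0.0104  0.0523 -0.9986] shift in tool axes now [-0.0017  0.0015  0.003 ]
world d [ 2.2  0.2 -3. ] turn 1.99 n 1
[[-0.0017, 0.0015, 0.003, 1.99]]
```

```bash
python3 wfit.py 708 3 0 w3; python3 go.py 708 2.8 150 138.1; python3 -c "
from h import *;print(manip.sense()['joints'])"
```

```text
fit [709.8   2.6] -41.9 [170, 4486, 72, 753] fin rect [709.7   2.6] [12.  59.7] 47.8 zfin 104.9 top [715.    7.7] [ 71.1 111.4] 47.1 ztop 70.1
t 12.65 pos [ 7.049e+02 -6.000e-01  2.078e+02] yaw 139.56 tilt 2.97 gap 45.8 F [-0.39 -0.14  0.95] J6 -1.06 J5 1.48
tilt out -0.66 left 2.89 toolz [-0.0115  0.0505 -0.9987] shift in tool axes now [-0.0026  0.0028  0.0579]
world d [  3.1   3.4 -57.8] turn 1.46 n 2
[[-0.0013, 0.0014, 0.0289, 0.73], [-0.0013, 0.0014, 0.0289, 0.73]]
[-0.19372438  0.5091712   1.17339703  0.04753171  1.48012555 -1.06278368]
```

View pics/w3.png

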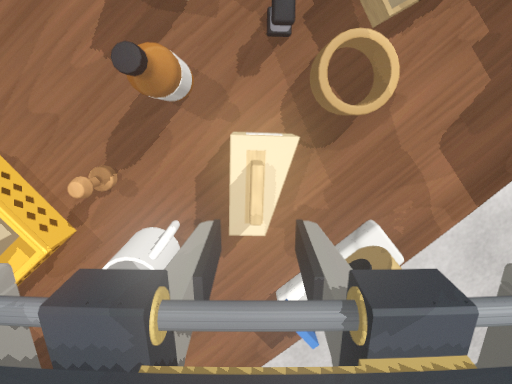

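The wrist picture shows the third carton at (262,185), narrow end down as planned. Its fin is in line with the tool and nothing is between the fingers. The mug is at (145,265), lower than the fingers will reach on this path.

```bash
sed -i 's/az=np.arctan2(p\[1\],p\[0\])/az=s["joints"][0]/' go.py; python3 -m creep '[[-0.001,0.001,0.03,0.8,0.5],[-0.001,0.001,0.03,0.7,0.55]]' >/dev/null; python3 im.py;python3 im.py; python3 go.py 709 2.8 90 138
```

```text
t 12.92 pos [708.6   1.8 149.8] yaw 137.96 tilt 2.83 gap 41.4 F [-0.02  0.79  0.11] J6 -1.03 J5 1.38
tilt out -0.94 left 2.66 toolz [-0.0073  0.0487 -0.9988] shift in tool axes now [-0.0019 -0.0009  0.0597]
world d [  0.4   1.  -59.8] turn -0.04 n 2
[[-0.001, -0.0004, 0.0299, -0.02], [-0.001, -0.0004, 0.0299, -0.02]]
```

```bash
python3 -m creep '[[-0.001,-0.0005,0.03,0,0.55],[-0.001,-0.0005,0.026,0,0.6]]' >/dev/null; python3 im.py;python3 im.py; python3 go.py 709 2.8 74.5 138
```

```text
t 13.18 pos [ 7.114e+02 -1.000e-01  9.840e+01] yaw 137.8 tilt 2.71 gap 36.7 F [-1.28  1.06 -0.17] J6 -1.04 J5 1.29
tilt out -0.57 left 2.65 toolz [-0.0011  0.0473 -0.9989] shift in tool axes now [ 0.0029 -0.0003  0.024 ]
world d [ -2.4   2.9 -23.9] turn -0.2 n 1
[[0.0029, -0.0003, 0.024, -0.2]]
```

```bash
python3 -m creep '[[0.003,0,0.022,0,0.65]]' >/dev/null; python3 im.py;python3 im.py; python3 go.py 709 2.8 74.5 138;python3 -m creep '[[0,0,0.001,0,1],[0,0,0.001,0,1],[0,0,0,0,1]]' 30 >/dev/null; python3 im.py; python3 go.py 709 2.8 74.5 138
```

```text
t 13.37 pos [707.5   2.7  75.5] yaw 137.74 tilt 2.77 gap 32.3 F [-0.43 -0.5  -0.42] J6 -1.04 J5 1.25
tilt out -0.81 left 2.65 toolz [-0.0052  0.0481 -0.9988] shift in tool axes now [-0.0011  0.0011  0.001 ]
world d [ 1.5  0.1 -1. ] turn -0.26 n 1
[[-0.0011, 0.0011, 0.001, -0.26]]
t 13.67 pos [710.   1.  80.] yaw 137.69 tilt 2.66 gap 12.0 F [-2.31 -1.52  4.03] J6 -1.04 J5 1.25
tilt out -0.46 left 2.61 toolz [ 7.000e-04  4.630e-02 -9.989e-01] shift in tool axes now [0.0018 0.0005 0.0056]
world d [-1.   1.8 -5.5] turn -0.31 n 1
[[0.0018, 0.0005, 0.0056, -0.31]]
```

```bash
python3 -m creep '[[0,0,-0.015,0,1],[0,0,-0.03,0,1]]' 30 >/dev/null; python3 - <<'E'
from h import *
f=[]
for i in range(7):
    p=manip.get_image("side"if i<6 else "wrist"); f.append(manip.sense()["ft_force"])
print(np.round(f,1)[:,2].tolist(),np.mean(f[2:],0)); cv2.imwrite("pics/w4.png",p["image"])
s=manip.sense(); np.save("w4.npy",cloud(p)); print(s["position"])
E
python3 go.py 581 307.3 220 80
```

```text
[3.1, 0.2, -1.9, -1.8, -2.8, -3.5, -2.3] [-0.01567774  0.0126464  -2.45327777]
[ 7.06843146e+02 -6.30392824e-01  1.20308935e+02]
t 14.18 pos [ 7.068e+02 -6.000e-01  1.203e+02] yaw 137.68 tilt 2.77 gap 12.0 F [-0.26 -0.4  -2.29] J6 -1.04 J5 1.33
tilt out -0.97 left 2.59 toolz [-0.008   0.0477 -0.9988] shift in tool axes now [ 0.3039  0.1455 -0.0839]
world d [-125.8  307.9   99.7] turn 57.68 n 9
[[0.0338, 0.0162, -0.0093, 6.41], [0.0354, 0.0123, -0.0093, 6.41], [0.0365, 0.0083, -0.0093, 6.41], [0.0372, 0.0041, -0.0093, 6.41], [0.0374, -0.0, -0.0093, 6.41]]
```

View pics/w4.png

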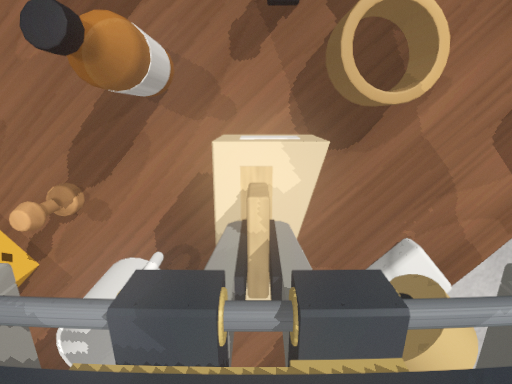

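```bash
cat > hfit.py <<'E'
# pose of held carton relative to tool, from saved cloud
import sys; from h import *
from scipy.spatial.transform import Rotation as R
def held(W,s,k):
    q=s["ee_rot"];M=R.from_quat([q[1],q[2],q[3],q[0]]).as_matrix(); L=(W.reshape(-1,3)-s["position"])@M
    L=L[~np.isnan(L[:,0])]; L=L[(abs(L[:,0])<80)&(abs(L[:,1])<70)]
    h=np.histogram(L[(L[:,2]>0)&(L[:,2]<25)][:,2],bins=np.arange(0,25,1)); zt=h[1][h[0].argmax()]+.5
    T=L[abs(L[:,2]-zt)<4]
    Q=np.c_[T[:,0],-T[:,1],70+0*T[:,0]]  # flip y so z up
    r=cv2.minAreaRect(T[:,:2].astype(np.float32)); A=np.c_[T[:,:2],np.ones(len(T))]; c=np.linalg.lstsq(A,T[:,2],rcond=None)[0]
    print("top below tcp mm",zt,"n",len(T),"rect",np.round(r[0],1),np.round(r[1],1),round(r[2],1),"slope x,y deg",np.round(np.degrees(c[:2]),2),"xrange",np.round(np.percentile(T[:,0],[.5,99.5]),1))
    return T
if __name__=="__main__":
    held(np.load("w4.npy"),manip.sense(),1)
E
python3 hfit.py
```

```text
top below tcp mm 10.5 n 7875 rect [1.  8.6] [ 72.1 109. ] 90.0 slope x,y deg [2.04 0.16] xrange [-52.   55.3]
```

About 2.4 N (roughly 245 g), so the third carton is a right fill too. It hangs level and centred to about 1 mm in the grip. It goes to gap_2.

```bash
python3 -m creep '[[0.01,0.005,-0.03,2,1],[0.03,0.014,-0.035,6,1],[0.034,0.012,-0.025,6.5,1],[0.035,0.009,-0.015,6.5,1],[0.036,0.005,-0.005,6.5,1]]'  >/dev/null; python3 go.py 581 307.3 225 80
```

```text
t 14.6 pos [652.8 134.4 227.1] yaw 108.33 tilt 3.26 gap 12.1 F [ 0.17  0.5  -1.26] J6 -0.33 J5 1.49
tilt out -1.69 left 2.79 toolz [-0.0294  0.0487 -0.9984] shift in tool axes now [ 0.1863 -0.0136  0.0126]
world d [-71.8 172.9  -2.1] turn 28.33 n 5
[[0.0373, -0.0027, 0.0025, 5.67], [0.0368, -0.0064, 0.0025, 5.67], [0.036, -0.01, 0.0025, 5.67], [0.0348, -0.0135, 0.0025, 5.67], [0.0333, -0.0169, 0.0025, 5.67]]
```

```bash
python3 -m creep '[[0.037,-0.003,0.002,5.7,1],[0.036,-0.007,0.002,5.7,1],[0.034,-0.010,0.002,5.7,1],[0.028,-0.012,0.002,5.7,1],[0.015,-0.007,0.002,5,1]]'  >/dev/null; python3 im.py; python3 go.py 581 307.3 225 80
```

```text
t 15.07 pos [584.9 291.  221.9] yaw 79.01 tilt 3.56 gap 11.9 F [-2.31  2.21 -1.6 ] J6 0.43 J5 1.46
tilt out -1.26 left 3.32 toolz [-0.0356  0.0509 -0.9981] shift in tool axes now [ 0.0153 -0.007  -0.0021]
world d [-3.9 16.3  3.1] turn -0.99 n 1
[[0.0153, -0.007, -0.0021, -0.99]]
```

```bash
cat > place.py <<'E'
# place.py gx gy yawtool ztarget_bottom ; uses g.json grasp relation {"o":[ox,oy],"top":10.5,"d":[dx,dy]}
import sys,json; from h import *
from scipy.spatial.transform import Rotation as R
gx,gy,yaw,zb=map(float,sys.argv[1:5]); g=json.load(open("g.json"))
s=manip.sense(); q=s["ee_rot"]; M=R.from_quat([q[1],q[2],q[3],q[0]]).as_matrix(); p=s["position"]
d=np.array([*g["d"],1.]); d/=np.linalg.norm(d); dw=M@d
org=p+M@np.array([*g["o"],0.])+(g["top"]+70)*dw; mid=org-35*dw
yx=np.degrees(np.arctan2(M[1,0],M[0,0])); turn=-((yaw-yx+180)%360-180)
sg=g["s"]; Xc=sg*M[:,0]; Yc=g["s"]*-1*M[:,1]
cor=[org+a*Xc+b*Yc for a,b in POLY]; zl=min(c[2] for c in cor)
w=np.array([gx-mid[0],gy-mid[1],zb-org[2]])
az=s["joints"][0];tz=M[:,2]
print("t",round(s["clock"],2),"tcp",np.round(p,1),"F",np.round(s["ft_force"],1),"gap",round(s["finger_gap"],1),"carton org",np.round(org,1),"mid",np.round(mid[:2],1),"lowest corner z",round(zl,1),"down axis",np.round(dw[:2],3),"tool tilt out/left",round(np.degrees(tz[0]*np.cos(az)+tz[1]*np.sin(az)),2),round(np.degrees(-tz[0]*np.sin(az)+tz[1]*np.cos(az)),2),"yaw",round(yx,2))
print("world w",np.round(w,1),"tool shift",np.round(M.T@w/1000,4),"turn",round(turn,2))
E
echo '{"o":[0.8,0.3],"top":10.5,"d":[-0.0356,-0.003],"s":-1}' > g.json
python3 place.py 581 307.3 80 5
```

```text
t 15.07 tcp [584.9 291.  221.9] F [-2.3  2.2 -1.6] gap 11.9 carton org [581.7 293.1 141.5] mid [583.3 292.5] lowest corner z 138.6 down axis [-0.045  0.016] tool tilt out/left -1.26 3.32 yaw 79.01
world w [  -2.3   14.8 -136.5] tool shift [0.0082 0.0011 0.1371] turn -0.99
```

```bash
python3 - <<'E'
from h import *
p=manip.get_image("wrist"); cv2.imwrite("pics/w5.png",p["image"]); W=cloud(p).reshape(-1,3); W=W[~np.isnan(W[:,0])]
for nm,c in (("d",(463,328)),("e",(640,297))):
    P=W[(np.hypot(W[:,0]-c[0],W[:,1]-c[1])<70)&(W[:,2]<117)&(W[:,2]>52)]
    F=P[P[:,2]>104]
    print(nm,len(P),len(F))
    if len(F)>50:
        print(cv2.minAreaRect(F[:,:2].astype(np.float32)),np.median(F[:,2])); x,c_,n,m=fitcarton(P,5,zmin=48); print(np.round(x[:2],1),np.degrees(x[2]),n)
E
```

```text
d 5321 763
((464.00225830078125, 326.50042724609375), (60.612205505371094, 12.246026039123535), 79.56680297851562) 109.64353517891179
[463.5 326.5] -99.85028190817283 [374, 3544, 566, 687]
e 2608 355
((639.322998046875, 290.3764953613281), (45.956329345703125, 12.07509994506836), 80.20130157470703) 109.85012360024675
[640.5 297.1] 80.1214733946131 [24, 2219, 3, 355]
```

View pics/w5.png

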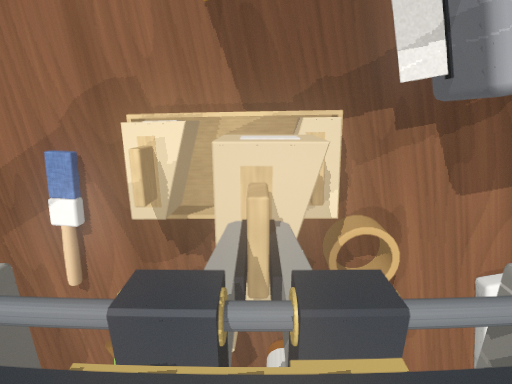

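Wrist picture: carton_d is at (150,170) and carton_e is partly hidden at (320,170). The held carton has its wide end up and its slanting side on the right, towards e, which is right for gap_2. The d and e positions match the other cameras within about 1 mm.

```bash
python3 -m creep '[[0.006,0,0.01,-0.6,1],[0.003,0,0.02,-0.5,1],[0.001,0,0.015,0,1]]'  >/dev/null; python3 place.py 581.6 306.7 80.2 85; python3 im.py; python3 im.py;python3 place.py 581.6 306.7 80.2 85
```

```text
t 15.37 tcp [588.7 300.3 176.5] F [ 0.9 -0.2 -2.3] gap 11.8 carton org [586.  302.2  96.1] mid [587.3 301.7] lowest corner z 93.3 down axis [-0.039  0.014] tool tilt out/left -0.94 3.15 yaw 80.85
world w [ -5.7   5.  -11.1] tool shift [ 0.0035 -0.006   0.0115] turn 0.65
t 15.47 tcp [586.7 299.5 173.9] F [-0.3 -0.  -2.5] gap 11.8 carton org [583.5 301.2  93.6] mid [585.1 300.8] lowest corner z 90.8 down axis [-0.045  0.012] tool tilt out/left -1.31 3.14 yaw 80.77
world w [-3.5  5.9 -8.6] tool shift [ 0.0049 -0.004   0.0089] turn 0.57
```

```bash
python3 -m creep '[[0.005,-0.003,0.003,0.6,1]]'  >/dev/null; python3 im.py;python3 im.py; python3 place.py 581.6 306.7 80.2 80;  python3 -m creep '[[0,0,0,0,1]]'  >/dev/null; python3 im.py;python3 place.py 581.6 306.7 80.2 80
```

```text
t 15.65 tcp [583.9 305.  170.3] F [-0.4  0.3 -2.9] gap 11.9 carton org [580.6 306.7  89.9] mid [582.2 306.3] lowest corner z 87.2 down axis [-0.047  0.012] tool tilt out/left -1.39 3.18 yaw 80.15
world w [-0.6  0.4 -9.9] tool shift [-0.0001 -0.0002  0.0099] turn -0.05
t 15.78 tcp [584.4 304.9 170.9] F [ 0.4 -0.2 -1.5] gap 11.9 carton org [581.1 306.6  90.5] mid [582.7 306.2] lowest corner z 87.8 down axis [-0.046  0.013] tool tilt out/left -1.34 3.17 yaw 80.15
world w [ -1.1   0.5 -10.5] tool shift [-0.0001 -0.0007  0.0105] turn -0.05
```

```bash
python3 - <<'E'
from h import *
for cam in ("scene","side","wrist"):
    p=manip.get_image(cam); cv2.imwrite(f"pics/a_{cam}.png",p["image"]); W=cloud(p).reshape(-1,3); W=W[~np.isnan(W[:,0])]
    P=W[(np.hypot(W[:,0]-582,W[:,1]-306)<75)]
    T=P[(P[:,2]>154)&(P[:,2]<168)]
    A=np.c_[T[:,:2]-[582,306],np.ones(len(T))]; c=np.linalg.lstsq(A,T[:,2],rcond=None)[0]
    r=np.abs(A@c-T[:,2]); A=A[r<2];T=T[r<2]; c=np.linalg.lstsq(A,T[:,2],rcond=None)[0]
    top=T[:,:2]
    def f(x):
        cc,ss=np.cos(x[2]),np.sin(x[2]); L=(top-x[:2])@np.array([[cc,-ss],[ss,cc]])
        # tight enclosing: edges
        return np.array([np.percentile(L[:,0],99.5)-55,np.percentile(L[:,0],.5)+55,np.percentile(L[:,1],.5)+28,0])
    rr=cv2.minAreaRect(top.astype(np.float32))
    print(cam,len(T),"z at org",c[2].round(1),"slope",c[:2].round(4),"rect",np.round(rr[0],1),np.round(rr[1],1),round(rr[2],1))
E
```

```text
scene 1450 z at org 160.7 slope [-0.0467  0.0078] rect [591.  305.8] [110.7  71.3] 79.9
side 1150 z at org 161.5 slope [-0.0395  0.0081] rect [591.1 306.2] [111.7  71.5] 79.7
wrist 7726 z at org 161.6 slope [-0.046   0.0145] rect [591.8 305.9] [109.5  71.6] 79.6
```

View pics/a_side.png

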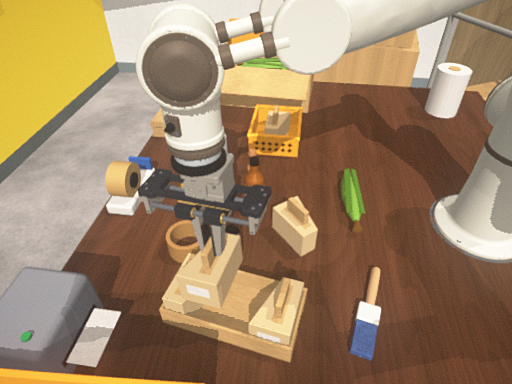

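The side picture shows the held carton above its slot beside carton_e, and the other carton standing in the crate at (277,122). All three cameras put its top within 1 mm of each other, so I'll update the grasp offset and go down in steps.

```bash
echo '{"o":[2.3,-1.0],"top":10.5,"d":[-0.0356,-0.003],"s":-1}' > g.json; python3 place.py 581.2 306.7 80.2 70; python3 -m creep '[[-0.002,0,0.02,0,1]]'  >/dev/null; python3 im.py;python3 im.py; python3 place.py 581.2 306.7 80.2 50
```

```text
t 15.93 tcp [584.4 304.9 171.1] F [-0.8  0.4 -1.9] gap 11.6 carton org [580.1 308.4  90.8] mid [581.7 307.9] lowest corner z 88.1 down axis [-0.046  0.013] tool tilt out/left -1.32 3.17 yaw 80.15
world w [ -0.5  -1.2 -20.8] tool shift [-0.0021  0.0006  0.0207] turn -0.05
t 16.12 tcp [581.8 303.2 148.7] F [-0.9 -0.8 -3.8] gap 11.8 carton org [577.1 306.6  68.4] mid [578.9 306.2] lowest corner z 65.7 down axis [-0.05   0.011] tool tilt out/left -1.58 3.16 yaw 80.14
world w [  2.3   0.5 -18.4] tool shift [0.0002 0.0031 0.0183] turn -0.06
```

```bash
python3 -m creep '[[0,0.004,0.012,0,1],[0,0.001,0.012,0,1]]'  >/dev/null; python3 im.py;python3 im.py; python3 place.py 581.2 306.7 80.2 25
```

```text
t 16.38 tcp [585.8 303.7 124.5] F [-1.9  0.7 -2. ] gap 11.8 carton org [581.2 307.1  44.2] mid [582.9 306.7] lowest corner z 41.5 down axis [-0.05   0.012] tool tilt out/left -1.58 3.17 yaw 80.15
world w [ -1.7   0.  -19.2] tool shift [-0.001  -0.0008  0.0192] turn -0.05
```

```bash
python3 -m creep '[[-0.001,-0.001,0.018,0,1]]'  >/dev/null; python3 im.py;python3 im.py; python3 place.py 581.2 306.7 80.2 10
```

```text
t 16.57 tcp [581.8 303.1 103.5] F [-1.2 -0.3 -3.1] gap 12.1 carton org [576.7 306.4  23.3] mid [578.6 306. ] lowest corner z 20.7 down axis [-0.056  0.01 ] tool tilt out/left -1.9 3.16 yaw 80.15
world w [  2.6   0.7 -13.3] tool shift [0.0006 0.0031 0.0132] turn -0.05
```

```bash
python3 -m creep '[[0.0005,0.003,0.005,0,1],[0,0.001,0.005,0,1]]'  >/dev/null;  python3 place.py 581.2 306.7 80.2 5;python3 im.py; python3 place.py 581.2 306.7 80.2 5
```

```text
t 16.73 tcp [586.1 303.8  94.5] F [-1.2  0.3 -0.5] gap 11.7 carton org [581.1 307.1  14.3] mid [583.  306.7] lowest corner z 11.7 down axis [-0.054  0.01 ] tool tilt out/left -1.83 3.17 yaw 80.16
world w [-1.8 -0.  -9.3] tool shift [-0.0007 -0.0013  0.0094] turn -0.04
t 16.78 tcp [585.8 303.8  93.7] F [-1.3  1.3 -2.3] gap 11.9 carton org [580.7 307.   13.4] mid [582.7 306.7] lowest corner z 10.8 down axis [-0.055  0.01 ] tool tilt out/left -1.88 3.18 yaw 80.16
world w [-1.5  0.  -8.4] tool shift [-0.0005 -0.001   0.0085] turn -0.04
```

```bash
python3 -m creep '[[0,0,0.004,0,1]]'  >/dev/null; python3 im.py; python3 place.py 581.2 306.7 80.2 5;python3 -m creep '[[0,0,0.003,0,1]]'  >/dev/null; python3 im.py; python3 place.py 581.2 306.7 80.2 5
```

```text
t 16.92 tcp [585.5 304.2  89.2] F [-1.7  1.  -2.5] gap 11.6 carton org [580.4 307.4   9. ] mid [582.4 307.1] lowest corner z 6.3 down axis [-0.056  0.011] tool tilt out/left -1.89 3.2 yaw 80.16
world w [-1.2 -0.4 -4. ] tool shift [-0.0007 -0.0009  0.004 ] turn -0.04
t 17.05 tcp [585.3 304.4  85.9] F [-0.7  1.1 -0.4] gap 11.6 carton org [580.2 307.7   5.6] mid [582.2 307.4] lowest corner z 3.0 down axis [-0.056  0.011] tool tilt out/left -1.89 3.21 yaw 80.17
world w [-1.  -0.7 -0.6] tool shift [-0.0008 -0.0008  0.0006] turn -0.03
```

```bash
python3 -m creep '[[0,0,0.002,0,1]]'  >/dev/null; python3 im.py; python3 place.py 581.2 306.7 80.2 5;python3 -m creep '[[0,0,0.002,0,1]]'  >/dev/null; python3 im.py; python3 place.py 581.2 306.7 80.2 5
```

```text
t 17.18 tcp [585.6 304.6  85.8] F [-4.5 -2.2  5.7] gap 11.6 carton org [580.6 307.8   5.6] mid [582.5 307.5] lowest corner z 2.9 down axis [-0.055  0.011] tool tilt out/left -1.86 3.2 yaw 80.19
world w [-1.3 -0.8 -0.6] tool shift [-0.001  -0.0011  0.0006] turn -0.01
t 17.32 tcp [585.7 304.6  85.9] F [-4.9 -1.3  6.9] gap 11.7 carton org [580.6 307.9   5.6] mid [582.6 307.5] lowest corner z 3.0 down axis [-0.055  0.01 ] tool tilt out/left -1.86 3.18 yaw 80.21
world w [-1.4 -0.8 -0.6] tool shift [-0.0011 -0.0012  0.0007] turn 0.01
```

```bash
python3 -m creep '[[0,0,0,0,1],[0,0,0,0,1]]' 3 >/dev/null; python3 im.py; python3 -m creep '[[0,0,-0.0005,0,0.75],[0,0,0,0,0.68],[0,0,0,0,0.65]]' 20; python3 - <<'E'
from h import *
for cam in ("side","wrist"):
    p=manip.get_image(cam); cv2.imwrite(f"pics/b_{cam}.png",p["image"] if cam=="wrist" else cv2.resize(p["image"][190:370,130:330],None,fx=3,fy=3))
E
python3 go.py 585 304 180 80.2
```

```text
clock: 17.78
position: [587.3, 304.6, 87.9]
ee_rot: [-0.031, 0.764, 0.644, -0.001]
ft_force: [0.1, -0.1, -0.6]
finger_gap: 29.8
t 17.88 pos [587.3 304.6  87.9] yaw 80.21 tilt 3.54 gap 32.2 F [ 0.75 -0.14  0.26] J6 0.42 J5 1.24
tilt out -1.63 left 3.14 toolz [-0.042   0.0452 -0.9981] shift in tool axes now [ 0.0025 -0.0066 -0.0918]
world d [-2.3 -0.6 92.1] turn 0.01 n 3
[[0.0008, -0.0022, -0.0306, 0.0], [0.0008, -0.0022, -0.0306, 0.0], [0.0008, -0.0022, -0.0306, 0.0]]
```

View pics/b_side.png

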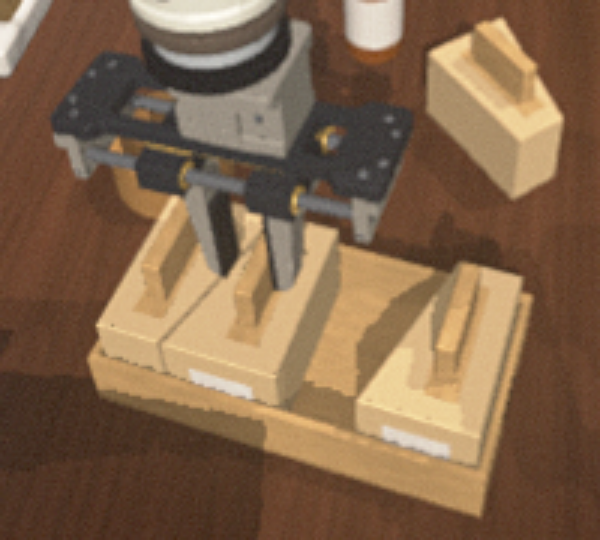

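View pics/b_wrist.png

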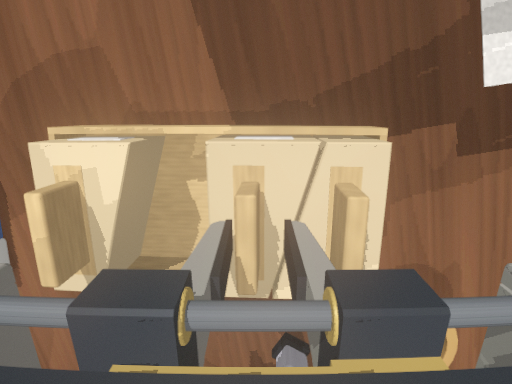

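The packed carton is down beside carton_e, its top level with e's, the fingers are open round its fin at (250,235), and the gap for gap_1 is free. Now I'll pull up.

```bash
python3 -m creep '[[0.001,-0.001,-0.02,0,0.65],[0.001,-0.001,-0.03,0,0.6],[0,0,-0.04,0,0.5],[0,0,-0.02,0,0.5]]' >/dev/null; python3 go.py 445.4 98 185 131.7; python3 - <<'E'
from h import *
p=manip.get_image("scene"); W=cloud(p).reshape(-1,3); W=W[~np.isnan(W[:,0])]
p=manip.get_image("side"); W2=cloud(p).reshape(-1,3); W2=W2[~np.isnan(W2[:,0])]
W=np.r_[W,W2]
for nm,c in (("p2",(581,307)),("e",(640,297)),("d",(463,327))):
    P=W[(np.hypot(W[:,0]-c[0],W[:,1]-c[1])<80)]
    P=P[np.abs((P-[c[0],c[1],0])@[.985,-.17,0])<46]
    T=P[(P[:,2]>66)&(P[:,2]<84)]; F=P[(P[:,2]>106)&(P[:,2]<114)&(np.abs((P-[c[0],c[1],0])@[.985,-.17,0])<12)]
    A=np.c_[T[:,:2]-c,np.ones(len(T))]; k=np.linalg.lstsq(A,T[:,2],rcond=None)[0]
    print(nm,len(T),"top z",k[2].round(1),"slope",k[:2].round(4),"finrect",[np.round(v,1) for v in cv2.minAreaRect(F[:,:2].astype(np.float32))] if len(F)>10 else len(F))
E
```

```text
t 18.22 pos [586.3 300.5 193.8] yaw 80.18 tilt 3.96 gap 45.4 F [ 1.35 -0.03  2.06] J6 0.43 J5 1.44
tilt out -2.46 left 3.1 toolz [-0.0555  0.0411 -0.9976] shift in tool axes now [-0.2238 -0.104   0.0083]
world d [-140.9 -202.5   -8.8] turn -51.52 n 8
[[-0.028, -0.013, 0.001, -6.44], [-0.0263, -0.0161, 0.001, -6.44], [-0.0244, -0.0189, 0.001, -6.44], [-0.0221, -0.0215, 0.001, -6.44], [-0.0195, -0.0239, 0.001, -6.44]]
p2 3749 top z 74.7 slope [-0.0087 -0.0072] finrect [array([582.6, 307.7]), array([61.2, 13. ]), np.float64(80.5)]
e 3987 top z 74.5 slope [-0.0014 -0.0068] finrect [array([640.3, 297.4]), array([62.5, 13.3]), np.float64(79.6)]
d 3004 top z 74.7 slope [-0.0125 -0.0094] finrect [array([463.6, 327.7]), array([61. , 13.6]), np.float64(80.3)]
```

```bash
python3 -m creep '[[-0.027,-0.013,0.001,-6.5,0.5],[-0.027,-0.016,0.001,-6.5,0.5],[-0.025,-0.019,0.001,-6.5,0.5],[-0.022,-0.022,0.001,-6.5,0.5],[-0.02,-0.024,0.001,-6.5,0.5]]' >/dev/null; python3 go.py 445.4 98 185 131.7
```

```text
t 18.73 pos [497.3 171.9 181.3] yaw 114.32 tilt 4.0 gap 46.2 F [ 1.21 -1.26 -0.95] J6 -0.36 J5 1.36
tilt out -2.99 left 2.65 toolz [-0.0555  0.0423 -0.9976] shift in tool axes now [-0.0457 -0.0779 -0.004 ]
world d [-51.9 -73.9   3.7] turn -17.38 n 3
[[-0.0152, -0.026, -0.0013, -5.79], [-0.0125, -0.0274, -0.0013, -5.79], [-0.0097, -0.0285, -0.0013, -5.79]]
```

```bash
python3 -m creep '[[-0.015,-0.026,0,-5.8,0.5],[-0.0125,-0.0255,0,-5.8,0.5],[-0.004,-0.015,0,-5.5,0.5],[0,0,0,0,0.5],[0,0,0,0,0.5]]' >/dev/null; python3 go.py 445.4 98 185 131.7;python3 wfit.py 446 98 0 w6; 
```

```text
t 19.15 pos [445.3 105.7 173.1] yaw 132.16 tilt 4.5 gap 46.1 F [-0.09  0.07 -0.39] J6 -0.81 J5 1.36
tilt out -3.96 left 2.13 toolz [-0.0668  0.0412 -0.9969] shift in tool axes now [-0.0048 -0.0054 -0.0122]
world d [ 0.1 -7.7 11.9] turn 0.46 n 1
[[-0.0048, -0.0054, -0.0122, 0.46]]
fit [448.4 100. ] 131.8 [100, 5234, 56, 955] fin rect [448.1 100.6] [11.7 59.1] 42.0 zfin 104.8 top [444.9  97.5] [ 64.8 109.6] 41.4 ztop 70.1
```

```bash
python3 go.py 445.4 98 185 131.7|head -2; for i in 1 2 3; do python3 -m creep '[[0,0,0,0,0.5],[0,0,0,0,0.5]]' >/dev/null;python3 go.py 445.4 98 185 131.7|head -2; done
```

```text
t 19.2 pos [445.4 105.9 173. ] yaw 132.19 tilt 4.53 gap 46.1 F [ 0.25 -1.02 -0.54] J6 -0.81 J5 1.36
tilt out -3.99 left 2.12 toolz [-0.0674  0.0411 -0.9969] shift in tool axes now [-0.005  -0.0056 -0.0123]
t 19.37 pos [445.9 107.1 172.3] yaw 132.07 tilt 4.57 gap 46.2 F [-0.59  0.36 -0.11] J6 -0.8 J5 1.36
tilt out -4.02 left 2.16 toolz [-0.068   0.0415 -0.9968] shift in tool axes now [-0.0054 -0.0068 -0.013 ]
t 19.53 pos [446.7 108.3 172.1] yaw 132.09 tilt 4.58 gap 45.8 F [ 0.35 -0.95  0.49] J6 -0.8 J5 1.36
tilt out -4.03 left 2.18 toolz [-0.0682  0.0417 -0.9968] shift in tool axes now [-0.0058 -0.0082 -0.0132]
t 19.7 pos [447.2 109.  172.1] yaw 132.13 tilt 4.58 gap 45.8 F [0.47 0.06 0.56] J6 -0.8 J5 1.36
tilt out -4.02 left 2.18 toolz [-0.0681  0.0417 -0.9968] shift in tool axes now [-0.006  -0.009  -0.0132]
```

```bash
python3 -m creep '[[-0.006,-0.009,-0.04,0,0.5]]' >/dev/null; python3 im.py; python3 im.py; python3 go.py 445.4 98 185 131.7|head -2;python3 -m creep '[[0,0,-0.041,0,0.5]]' >/dev/null; python3 im.py; python3 im.py; python3 go.py 445.4 98 185 131.7|head -2;python3 -m creep '[[0,0,0.03,0,0.5],[0,0,0.04,0,0.5],[0,0,0.04,0,0.5]]' >/dev/null; python3 go.py 445.4 98 185 131.7|head -2;
```

```text
t 19.88 pos [450.4  96.  216.6] yaw 132.12 tilt 4.12 gap 46.1 F [0.75 0.33 0.22] J6 -0.82 J5 1.45
tilt out -3.57 left 2.05 toolz [-0.0593  0.0407 -0.9974] shift in tool axes now [ 0.0026 -0.0019  0.0319]
t 20.07 pos [455.5  94.3 258.4] yaw 132.12 tilt 3.63 gap 46.2 F [ 0.9  -0.36  0.67] J6 -0.82 J5 1.52
tilt out -2.99 left 2.05 toolz [-0.0491  0.0399 -0.998 ] shift in tool axes now [ 0.0049 -0.0043  0.0739]
t 20.32 pos [461.8  98.1 158.5] yaw 132.13 tilt 2.41 gap 46.0 F [ 0.3  0.1 -0.8] J6 -0.82 J5 1.28
tilt out -1.21 left 2.08 toolz [-0.0184  0.0378 -0.9991] shift in tool axes now [ 0.012  -0.0119 -0.0262]
```

```bash
python3 im.py; python3 im.py; python3 -m creep '[[0.012,-0.012,-0.035,0,0.5]]' >/dev/null; python3 im.py; python3 im.py; python3 go.py 447 99.5 185 131.7; python3 wfit.py 447 99 0 w6b; python3 go.py 447 99.5 150 131.7;
```

```text
t 20.6 pos [441.1  98.1 192.8] yaw 132.15 tilt 2.82 gap 45.9 F [ 1.18 -0.22  0.77] J6 -0.82 J5 1.37
tilt out -1.9 left 2.08 toolz [-0.0303  0.0387 -0.9988] shift in tool axes now [-0.0033  0.0052  0.0076]
world d [ 5.9  1.4 -7.8] turn 0.45 n 1
[[-0.0033, 0.0052, 0.0076, 0.45]]
fit [448.4 100. ] 131.8 [112, 4772, 64, 823] fin rect [448.2 100.1] [12. 60.] 41.9 zfin 104.9 top [442.4  94.6] [ 72.2 110.1] 41.8 ztop 70.1
t 20.65 pos [441.5  98.  191.7] yaw 132.14 tilt 2.79 gap 45.6 F [ 0.83 -0.09 -0.67] J6 -0.82 J5 1.37
tilt out -1.87 left 2.07 toolz [-0.0298  0.0385 -0.9988] shift in tool axes now [-0.0046  0.0049  0.0416]
world d [  5.5   1.5 -41.7] turn 0.44 n 2
[[-0.0023, 0.0025, 0.0208, 0.22], [-0.0023, 0.0025, 0.0208, 0.22]]
```

```bash
python3 -m creep '[[-0.002,0.003,-0.04,0.3,0.5]]' >/dev/null; python3 im.py; python3 im.py;  python3 go.py 447.8 99.7 150 131.7|head -2; python3 -m creep '[[0.004,-0.003,-0.04,0,0.5]]' >/dev/null; python3 im.py; python3 im.py; python3 go.py 447.8 99.7 150 131.7
```

```text
t 20.83 pos [449.6  96.8 235.3] yaw 131.84 tilt 2.43 gap 45.9 F [-0.5  -0.48  0.1 ] J6 -0.81 J5 1.45
tilt out -1.26 left 2.08 toolz [-0.0191  0.0378 -0.9991] shift in tool axes now [-0.0001 -0.0003  0.0854]
t 21.02 pos [448.7  96.1 277.4] yaw 131.86 tilt 2.17 gap 46.0 F [1.11 0.33 0.6 ] J6 -0.81 J5 1.52
tilt out -0.6 left 2.08 toolz [-0.0075  0.0371 -0.9993] shift in tool axes now [-0.0009 -0.0007  0.1274]
world d [  -0.9    3.6 -127.4] turn 0.16 n 4
[[-0.0002, -0.0002, 0.0319, 0.04], [-0.0002, -0.0002, 0.0319, 0.04], [-0.0002, -0.0002, 0.0319, 0.04], [-0.0002, -0.0002, 0.0319, 0.04]]
```

```bash
python3 -m creep '[[0,0,0.035,0,0.5],[0,0,0.035,0,0.5],[0,0,0.035,0,0.5],[0,0,0.02,0,0.55]]' >/dev/null; python3 im.py; python3 im.py;  python3 go.py 447.8 99.7 92 131.7
```

```text
t 21.45 pos [457.8 100.  160.9] yaw 131.86 tilt 2.24 gap 41.5 F [-0.92  0.18 -0.47] J6 -0.81 J5 1.26
tilt out 0.85 left 2.08 toolz [ 0.0172  0.0352 -0.9992] shift in tool axes now [ 0.0054 -0.0102  0.0686]
world d [-10.   -0.3 -68.9] turn 0.16 n 2
[[0.0027, -0.0051, 0.0343, 0.08], [0.0027, -0.0051, 0.0343, 0.08]]
```

Now paused rows on the way down, so that the tilt settles near zero.

```bash
python3 -m creep '[[0.005,-0.01,0.034,0,0.55]]' >/dev/null; python3 im.py; python3 im.py;  python3 go.py 447.8 99.7 92 131.7; python3 -m creep '[[0.001,0.001,0.026,0,0.6]]' >/dev/null; python3 im.py; python3 im.py;  python3 go.py 447.8 99.7 74 131.7
```

```text
t 21.63 pos [444.   98.5 123.6] yaw 131.86 tilt 2.11 gap 41.6 F [-0.98  0.37 -0.52] J6 -0.82 J5 1.18
tilt out 0.36 left 2.07 toolz [ 0.009   0.0356 -0.9993] shift in tool axes now [-0.0023  0.0027  0.0317]
world d [  3.8   1.2 -31.6] turn 0.16 n 1
[[-0.0023, 0.0027, 0.0317, 0.16]]
t 21.82 pos [443. 101.  97.] yaw 131.85 tilt 2.08 gap 37.1 F [-0.79 -0.6   0.61] J6 -0.82 J5 1.13
tilt out 0.14 left 2.08 toolz [ 0.005   0.036  -0.9993] shift in tool axes now [-0.0047  0.0021  0.0229]
world d [  4.8  -1.3 -23. ] turn 0.15 n 1
[[-0.0047, 0.0021, 0.0229, 0.15]]
```

```bash
python3 -m creep '[[-0.005,0.0025,0.022,0,0.65]]' >/dev/null; python3 im.py; python3 im.py;  python3 go.py 447.8 99.7 74 131.7; 
```

```text
t 22.0 pos [448.4  99.6  75.2] yaw 131.85 tilt 2.07 gap 32.5 F [-1.52  0.45  0.42] J6 -0.82 J5 1.08
tilt out 0.03 left 2.07 toolz [ 0.0031  0.0361 -0.9993] shift in tool axes now [ 0.0004 -0.0004  0.0012]
world d [-0.6  0.1 -1.2] turn 0.15 n 1
[[0.0004, -0.0004, 0.0012, 0.15]]
```

```bash
python3 -m creep '[[0,0,0.001,0,1],[0,0,0.001,0,1],[0,0,0,0,1]]' 30 >/dev/null; python3 im.py; python3 go.py 447.8 99.7 74 131.7; python3 -m creep '[[0,0,-0.015,0,1],[0,0,-0.03,0,1]]' >/dev/null
python3 - <<'E'
from h import *; from hfit import held
f=[]
for i in range(7):
    p=manip.get_image("side" if i<6 else "wrist"); f.append(manip.sense()["ft_force"])
print(np.round(f,1)[:,2].tolist(),np.mean(f[2:],0)); cv2.imwrite("pics/w7.png",p["image"])
held(cloud(p),manip.sense(),0)
E
python3 go.py 522.4 316.9 220 80.2
```

```text
t 22.3 pos [451.8  99.6  78.9] yaw 131.86 tilt 2.11 gap 11.9 F [-0.27  0.89  1.41] J6 -0.82 J5 1.08
tilt out 0.36 left 2.08 toolz [ 0.0088  0.0358 -0.9993] shift in tool axes now [ 0.0027 -0.003   0.0049]
world d [-4.   0.1 -4.9] turn 0.16 n 1
[[0.0027, -0.003, 0.0049, 0.16]]
[0.7, -0.9, -1.7, -2.2, -3.0, -1.8, -3.4] [-0.2656845  -0.14365827 -2.43861934]
top below tcp mm 8.5 n 5977 rect [4.5 3.4] [115.3  57.7] 16.4 slope x,y deg [1.32 0.01] xrange [-50.5  57. ]
t 22.82 pos [448.4  98.2 121.1] yaw 131.85 tilt 2.08 gap 12.0 F [ 0.26  0.19 -3.38] J6 -0.82 J5 1.19
tilt out -0.06 left 2.08 toolz [ 0.0017  0.0363 -0.9993] shift in tool axes now [ 0.116   0.2034 -0.0908]
world d [ 74.  218.7  98.9] turn 51.65 n 8
[[0.0145, 0.0254, -0.0113, 6.46], [0.0173, 0.0236, -0.0113, 6.46], [0.0198, 0.0215, -0.0113, 6.46], [0.0221, 0.0192, -0.0113, 6.46], [0.0241, 0.0166, -0.0113, 6.46]]
```

View pics/w7.png

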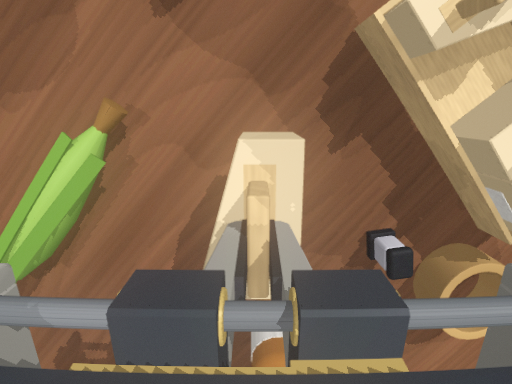

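The wrist picture shows the carton held with its narrow end up and in line, the fin at (258,240). About 2.2–2.4 N confirms a right fill. Now to gap_1.

```bash
echo '{"o":[2.0,0.0],"top":9,"d":[-0.023,0.0],"s":1}' > g.json; python3 -m creep '[[0.005,0.008,-0.035,3,1],[0.012,0.022,-0.035,6.5,1],[0.017,0.023,-0.025,6.5,1],[0.02,0.022,-0.01,6.5,1],[0.022,0.019,-0.005,6.5,1]]' >/dev/null; python3 go.py 522.4 316.9 225 80.2
```

```text
t 23.23 pos [488.1 207.4 228.9] yaw 101.18 tilt 2.3 gap 11.7 F [-0.47 -1.   -1.72] J6 -0.05 J5 1.42
tilt out -0.79 left 2.16 toolz [-0.0192  0.0351 -0.9992] shift in tool axes now [0.1005 0.055  0.0071]
world d [ 34.3 109.5  -3.9] turn 20.98 n 3
[[0.0335, 0.0183, 0.0024, 6.99], [0.0355, 0.0141, 0.0024, 6.99], [0.0369, 0.0097, 0.0024, 6.99]]
```

```bash
python3 -m creep '[[0.032,0.018,0.003,6.5,1],[0.030,0.013,0.003,6.5,1],[0.018,0.006,0.003,5,1]]' >/dev/null; python3 im.py; python3 go.py 522.4 316.9 215 80.2; python3 place.py 522.4 316.9 80.2 85
```

```text
t 23.53 pos [518.7 298.6 220.5] yaw 82.04 tilt 2.4 gap 12.0 F [-3.74  2.1  -1.71] J6 0.43 J5 1.41
tilt out -0.43 left 2.36 toolz [-0.0192  0.0372 -0.9991] shift in tool axes now [0.0185 0.0013 0.0061]
world d [ 3.7 18.3 -5.5] turn 1.84 n 1
[[0.0185, 0.0013, 0.0061, 1.84]]
t 23.53 tcp [518.7 298.6 220.5] F [-3.7  2.1 -1.7] gap 12.0 carton org [517.2 301.7 141.5] mid [517.9 301.2] lowest corner z 139.0 down axis [-0.022  0.014] tool tilt out/left -0.43 2.36 yaw 82.04
world w [  4.5  15.7 -56.5] tool shift [0.0142 0.0036 0.057 ] turn 1.84
```

```bash
python3 -m creep '[[0.010,0.002,0.012,1.4,1],[0.003,0.001,0.02,0.4,1],[0.001,0,0.016,0,1]]' >/dev/null; python3 im.py; python3 im.py; python3 place.py 522.8 317 80.2 85
```

```text
t 23.88 tcp [521.3 315.6 168. ] F [-0.9 -0.5 -2.7] gap 11.8 carton org [519.4 318.5  89.1] mid [520.4 318.1] lowest corner z 86.6 down axis [-0.029  0.012] tool tilt out/left -0.72 2.36 yaw 80.36
world w [ 2.4 -1.1 -4.1] tool shift [-0.0008  0.0027  0.004 ] turn 0.16
```

```bash
python3 -m creep '[[-0.001,0.003,0,0,1]]' >/dev/null; python3 im.py; cat > chk.py <<'E'
import sys; from h import *
cx,cy,zt=map(float,sys.argv[1:4]); u=np.array([.985,-.17]); v=np.array([.17,.985])
def rect(T): 
    r=cv2.minAreaRect(T[:,:2].astype(np.float32)); return np.round(r[0],1),np.round(r[1],1),round(r[2],1)
for cam in ("scene","side","wrist"):
    p=manip.get_image(cam); cv2.imwrite(f"pics/{sys.argv[4]}_{cam}.png",p["image"]); W=cloud(p).reshape(-1,3); W=W[~np.isnan(W[:,0])]
    P=W[(np.hypot(W[:,0]-cx,W[:,1]-cy)<75)]; T=P[(P[:,2]>zt-6)&(P[:,2]<zt+6)]
    L=(T[:,:2]-[cx,cy]); k=np.abs(L@u)<50; T=T[k]
    if len(T)>100:
        A=np.c_[T[:,:2]-[cx,cy],np.ones(len(T))]; c=np.linalg.lstsq(A,T[:,2],rcond=None)[0]; r=np.abs(A@c-T[:,2]); T=T[r<2.5]; 
        print(cam,len(T),"z",c[2].round(1),"slope",c[:2].round(3),"rect",*rect(T))
    for nm,q in (("d",(463,327)),("p2",(582,307))):
        Q=W[(np.abs((W[:,:2]-q)@u)<14)&(np.abs((W[:,:2]-q)@v)<45)&(W[:,2]>105)&(W[:,2]<114)]
        if len(Q)>40: print("   ",nm,len(Q),*rect(Q))
E
python3 place.py 522.8 317 80.2 85; python3 chk.py 521 317 159 c
```

```text
t 24.02 tcp [523.8 313.3 166.9] F [-0.4 -0.  -2.2] gap 12.3 carton org [521.7 316.1  88. ] mid [522.8 315.7] lowest corner z 85.5 down axis [-0.031  0.011] tool tilt out/left -0.87 2.33 yaw 80.36
world w [-0.   1.3 -3. ] tool shift [ 0.0012 -0.0001  0.003 ] turn 0.16
scene 1147 z 158.7 slope [-0.066  0.012] rect [526.3 316.3] [110.   52.6] 81.1
    d 131 [461.3 332.6] [50.1 13.1] 71.2
    p2 268 [582.6 307.5] [60.3 12.9] 80.3
side 1112 z 159.3 slope [-0.006 -0.001] rect [521.5 317.7] [119.   63.6] 71.9
    d 209 [463.7 328.6] [60.6 12.1] 78.3
    p2 209 [582.3 308.5] [60.5 12.4] 80.5
wrist 5958 z 160.3 slope [-0.028  0.013] rect [528.1 318.8] [115.2  57.6] 63.9
    d 1046 [464.1 327.3] [59.1 12.7] 80.0
    p2 1110 [582.8 307.8] [58.6 12.7] 80.4
```

```bash
cat > ext.py <<'E'
import sys; from h import *
cx,cy,zt=map(float,sys.argv[1:4]); yaw=np.radians(float(sys.argv[4])); v=np.array([np.cos(yaw),np.sin(yaw)]); u=np.array([v[1],-v[0]]) # u = -carton y for heading yaw
for cam in ("scene","side","wrist"):
    p=manip.get_image(cam); W=cloud(p).reshape(-1,3); W=W[~np.isnan(W[:,0])]; L=W[:,:2]-[cx,cy]; a=L@u; b=L@v
    zz=W[:,2]-(zt-0.03*L[:,0]+0.012*L[:,1])
    k=(a>-46)&(a<36)&(np.abs(b)<62)&(np.abs(zz)<3.5); a=a[k];b=b[k]
    # straight edge (u=+28): per-b-bin max ; ends
    su=[np.max(a[(b>t)&(b<t+10)]) for t in range(-45,45,10) if ((b>t)&(b<t+10)).sum()>10]
    hi=[np.max(b[(a>t)&(a<t+8)]) for t in range(-10,24,8) if ((a>t)&(a<t+8)).sum()>10]; lo=[np.min(b[(a>t)&(a<t+8)]) for t in range(-40,24,8) if ((a>t)&(a<t+8)).sum()>10]
    print(cam,"straight-28:",np.round(np.array(su)-28,1),"hi-55",np.round(np.array(hi)-55,1),"lo+55",np.round(np.array(lo)+55,1))
E
python3 place.py 522.8 317 80.2 85; python3 ext.py 523 316 159.2 80.2
```

```text
t 24.17 tcp [524.7 313.8 168.8] F [-0.2  0.2 -2.4] gap 11.9 carton org [522.9 316.8  89.9] mid [523.8 316.4] lowest corner z 87.4 down axis [-0.028  0.013] tool tilt out/left -0.66 2.35 yaw 80.33
world w [-1.   0.6 -4.9] tool shift [ 0.0003 -0.001   0.0049] turn 0.13
scene straight-28: [2.3 2.2 2.1 2.5 2.4 2.1 1.7 2.  1.7] hi-55 [1.3 1.7 1.4 1.3 1.8] lo+55 [68.4  2.5  1.4  2.3  2.6  1.4]
side straight-28: [ -8.3 -39.5 -40.1   1.6   1.6   2.2   1.4   1.6   1.7] hi-55 [3.8 3.4 2.6 3.2 3.1] lo+55 [ 2.8  1.6  2.1  3.2  5.4 86.8 68.8  3.5]
wrist straight-28: [-17.8 -59.9 -55.6   2.2   2.2   2.2   2.1   2.    2.1] hi-55 [1.6 1.6 1.7 1.8 1.8] lo+55 [24.8 29.4 46.8 59.   2.2  2.2  2.5 54.3]
```

View pics/c_wrist.png

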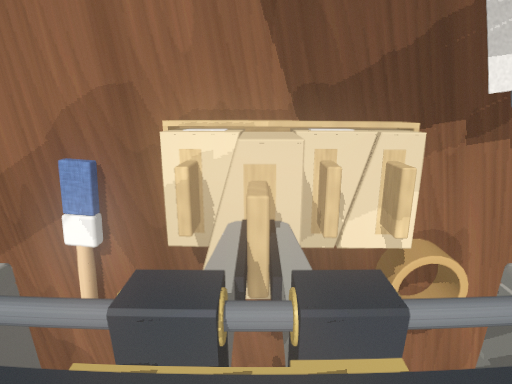

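The wrist picture shows the held carton, narrow end up, hovering between d (left) and the packed one (right), with its slant towards d. The measured edges give a 1.5 mm correction.

```bash
echo '{"o":[3.5,0.2],"top":9,"d":[-0.023,0.0],"s":1}' > g.json; python3 place.py 523.2 317.2 80.2 65; python3 -m creep '[[-0.001,-0.001,0.012,0.1,1],[0,0,0.01,0,1]]' >/dev/null; python3 place.py 523.2 317.2 80.2 65;python3 im.py; python3 im.py; python3 place.py 523.2 317.2 80.2 50
```

```text
t 24.32 tcp [524.6 314.1 168.9] F [-0.5 -0.1 -3.1] gap 12.1 carton org [523.2 318.5  90. ] mid [524.2 318.1] lowest corner z 87.5 down axis [-0.027  0.013] tool tilt out/left -0.64 2.35 yaw 80.35
world w [ -1.   -0.9 -25. ] tool shift [-0.0018 -0.0001  0.025 ] turn 0.15
t 24.48 tcp [525.1 314.6 149.3] F [-0.4 -0.4 -2.1] gap 11.6 carton org [524.3 319.2  70.4] mid [525.  318.7] lowest corner z 67.9 down axis [-0.021  0.015] tool tilt out/left -0.24 2.36 yaw 80.24
world w [-1.8 -1.5 -5.4] tool shift [-0.002  -0.0014  0.0054] turn 0.04
t 24.58 tcp [523.7 314.2 147.3] F [-0.2 -1.  -3.2] gap 11.8 carton org [522.5 318.7  68.5] mid [523.4 318.2] lowest corner z 66.0 down axis [-0.025  0.014] tool tilt out/left -0.5 2.36 yaw 80.24
world w [ -0.2  -1.  -18.5] tool shift [-0.0017  0.0005  0.0184] turn 0.04
```

```bash
python3 -m creep '[[-0.002,0,0.012,0,1],[0,0,0.010,0,1]]' >/dev/null; python3 im.py; python3 im.py; python3 place.py 523.2 317.2 80.2 25
```

```text
t 24.85 tcp [522.9 313.3 124.3] F [ 0.7 -0.6 -2.4] gap 12.0 carton org [521.7 317.8  45.4] mid [522.6 317.3] lowest corner z 42.9 down axis [-0.025  0.014] tool tilt out/left -0.49 2.37 yaw 80.25
world w [  0.6  -0.1 -20.4] tool shift [-0.0006  0.0011  0.0204] turn 0.05
```

```bash
python3 -m creep '[[-0.0005,0.001,0.010,0,1],[0,0,0.010,0,1]]' >/dev/null; python3 im.py; python3 im.py; python3 place.py 523.2 317.2 80.2 10
```

```text
t 25.12 tcp [523.5 313.5 103.4] F [-0.2 -0.8 -2. ] gap 11.9 carton org [522.4 318.1  24.5] mid [523.2 317.6] lowest corner z 22.0 down axis [-0.025  0.014] tool tilt out/left -0.48 2.38 yaw 80.26
world w [ -0.   -0.4 -14.5] tool shift [-0.0009  0.0004  0.0145] turn 0.06
```

```bash
python3 -m creep '[[-0.0005,0.001,0.006,0,1],[0,0,0.004,0,1]]' >/dev/null; python3 im.py; python3 im.py; python3 place.py 523.2 317.2 80.2 5; python3 -m creep '[[0,0,0.004,0,1]]' >/dev/null; python3 im.py; python3 place.py 523.2 317.2 80.2 5
```

```text
t 25.38 tcp [524.8 313.6  93.5] F [ 0.2  0.  -1. ] gap 12.0 carton org [523.7 318.1  14.6] mid [524.5 317.6] lowest corner z 12.1 down axis [-0.024  0.015] tool tilt out/left -0.41 2.39 yaw 80.27
world w [-1.3 -0.4 -9.6] tool shift [-0.001  -0.001   0.0096] turn 0.07
t 25.52 tcp [524.7 313.7  88.9] F [-0.5 -0.5 -3.3] gap 11.9 carton org [523.6 318.3  10.1] mid [524.4 317.8] lowest corner z 7.5 down axis [-0.024  0.015] tool tilt out/left -0.41 2.39 yaw 80.26
world w [-1.2 -0.6 -5.1] tool shift [-0.001  -0.001   0.0051] turn 0.06
```

```bash
python3 -m creep '[[-0.0005,-0.001,0.003,0,1]]' >/dev/null; python3 im.py; python3 place.py 523.2 317.2 80.2 5; python3 -m creep '[[0,0,0.002,0,1]]' >/dev/null; python3 im.py; python3 place.py 523.2 317.2 80.2 5; python3 -m creep '[[0,0,0.002,0,1]]' >/dev/null; python3 im.py; python3 place.py 523.2 317.2 80.2 5
```

```text
t 25.65 tcp [523.2 313.4  85.3] F [-0.9 -0.  -3.2] gap 11.5 carton org [522.  318.    6.4] mid [522.9 317.5] lowest corner z 3.9 down axis [-0.024  0.014] tool tilt out/left -0.44 2.39 yaw 80.26
world w [ 0.3 -0.3 -1.4] tool shift [-0.0003  0.0004  0.0014] turn 0.06
t 25.78 tcp [523.4 314.   84.2] F [-2.4 -0.2  2.3] gap 12.0 carton org [522.3 318.6   5.3] mid [523.2 318.1] lowest corner z 2.7 down axis [-0.024  0.015] tool tilt out/left -0.39 2.42 yaw 80.27
world w [ 0.  -0.9 -0.3] tool shift [-0.0009  0.0002  0.0003] turn 0.07
t 25.92 tcp [523.6 314.6  83.9] F [-3.2 -0.1  7.2] gap 11.7 carton org [522.5 319.3   5. ] mid [523.3 318.7] lowest corner z 2.4 down axis [-0.023  0.016] tool tilt out/left -0.35 2.45 yaw 80.28
world w [-0.1 -1.5 -0. ] tool shift [-0.0015  0.0001 -0.0001] turn 0.08
```

On the floor at the expected height. Releasing softly.

```bash
python3 -m creep '[[0,0,0,0,1],[0,0,0,0,1]]' 3 >/dev/null; python3 im.py; python3 -m creep '[[0,0,0,0,0.75],[0,0,0,0,0.68],[0,0,0,0,0.65]]' 20; python3 - <<'E'
from h import *
for cam in ("side","wrist"):
    p=manip.get_image(cam); cv2.imwrite(f"pics/e_{cam}.png",p["image"] if cam=="wrist" else cv2.resize(p["image"][190:370,130:330],None,fx=3,fy=3))
E
python3 go.py 523 314 180 80.2
```

```text
clock: 26.38
position: [524.4, 314.9, 84.6]
ee_rot: [-0.021, 0.764, 0.645, 0.006]
ft_force: [-0.5, 1.0, 0.7]
finger_gap: 29.9
t 26.48 pos [524.4 314.9  84.7] yaw 80.29 tilt 2.45 gap 32.2 F [-0.06  0.52 -0.56] J6 0.47 J5 1.17
tilt out -0.22 left 2.44 toolz [-0.0171  0.0393 -0.9991] shift in tool axes now [ 0.0023 -0.0034 -0.0952]
world d [-1.4 -0.9 95.3] turn 0.09 n 3
[[0.0008, -0.0011, -0.0317, 0.03], [0.0008, -0.0011, -0.0317, 0.03], [0.0008, -0.0011, -0.0317, 0.03]]
```

View pics/e_side.png

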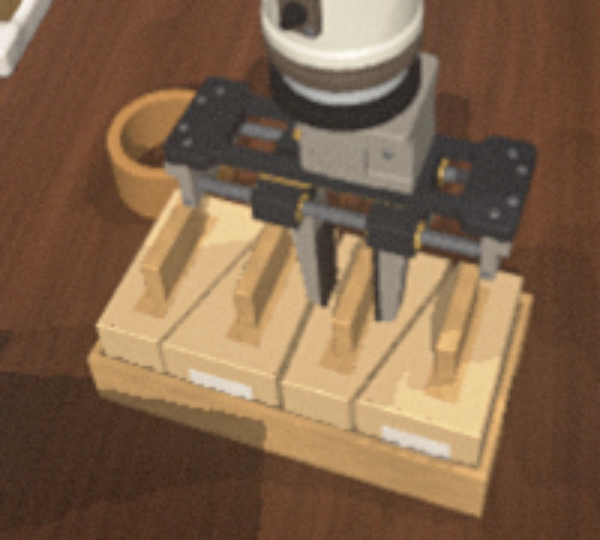

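View pics/e_wrist.png

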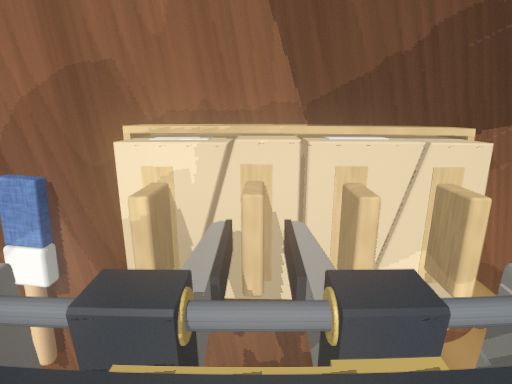

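All four stand in the tray, level and head to tail, and the fingers are open clear of the fin at (258,240) in the wrist picture. I'll pull up and check everything.

```bash
python3 -m creep '[[0.001,-0.001,-0.02,0,0.65],[0.001,-0.001,-0.03,0,0.65],[0,0,-0.04,0,0.6],[0,0,-0.04,0,0.5],[-0.03,0,-0.02,0,0.5]]' >/dev/null; python3 -m creep '[[-0.04,0,0,0,0.5],[-0.04,0,0,0,0.5],[-0.04,0,0,0,0.5],[-0.04,0,0,0,0.5],[-0.02,0,0,0,0.5]]' >/dev/null; python3 go.py 500 150 240 80 | head -2
python3 - <<'E'
from h import *
Ws=[]
out=[]
for n in ("scene","side"):
    p=manip.get_image(n); W=cloud(p); Ws.append(W.reshape(-1,3)); cv2.imwrite(f"pics/f_{n}.png",p["image"])
    for q in ("bottle","stamp","stapler","tape","mug"):
        r=manip.trace(p,q)
        if r:
            d=r[0]; m=W[d["region"]]; m=m[~np.isnan(m[:,0])]; print(n,q,round(d["score"],2),np.round(np.median(m,0)),np.round(np.percentile(m,[2,98],axis=0)).tolist())
W=np.concatenate(Ws); W=W[~np.isnan(W[:,0])]
u=np.array([.985,-.17])
for nm,c in (("g1",(523,317)),("g2",(582,307)),("e",(640,297)),("d",(463,327))):
    a=(W[:,:2]-c)@u; b=(W[:,:2]-c)@[.17,.985]
    T=W[(np.abs(a)<24)&(np.abs(b)<50)&(np.abs(W[:,2]-75)<7)]; F=W[(np.abs(a)<14)&(np.abs(b)<40)&(W[:,2]>106)&(W[:,2]<114)]
    A=np.c_[T[:,:2]-c,np.ones(len(T))]; k=np.linalg.lstsq(A,T[:,2],rcond=None)[0]
    print(nm,len(T),"top z",k[2].round(1),"slope",k[:2].round(4),"fin",[np.round(v,1) for v in cv2.minAreaRect(F[:,:2].astype(np.float32))] if len(F)>10 else len(F))
P=W[(np.hypot(W[:,0]-540,W[:,1]+318)<60)&(W[:,2]>60)]
T=P[(np.abs(P[:,2]-75)<5)];F=P[P[:,2]>100]; k=np.linalg.lstsq(np.c_[T[:,:2]-[540,-318],np.ones(len(T))],T[:,2],rcond=None)[0]
print("crate carton top",k.round(3),"fin",cv2.minAreaRect(F[:,:2].astype(np.float32)),np.percentile(F[:,2],[50,95]),manip.sense()["clock"])
E
```

```text
t 27.32 pos [489.8 100.2 235.7] yaw 80.85 tilt 2.23 gap 45.8 F [-0.28 -0.47  0.42] J6 0.09 J5 1.43
tilt out -0.8 left 2.09 toolz [-0.0116  0.0372 -0.9992] shift in tool axes now [ 0.0509  0.0021 -0.0025]
scene bottle 0.81 [565.  19.  74.] [[493.0, -130.0, 1.0], [581.0, 29.0, 150.0]]
scene stamp 0.71 [ 587. -137.   29.] [[574.0, -148.0, 4.0], [599.0, -129.0, 73.0]]
scene stapler 0.64 [591. 148.  31.] [[543.0, 104.0, -1.0], [604.0, 159.0, 55.0]]
scene tape 0.77 [690. 175.  33.] [[646.0, 127.0, -0.0], [732.0, 211.0, 49.0]]
scene mug 0.77 [ 704. -143.   62.] [[668.0, -205.0, 1.0], [735.0, -101.0, 90.0]]
side bottle 0.85 [556.  21.  76.] [[535.0, 2.0, 6.0], [581.0, 30.0, 150.0]]
side stamp 0.48 [ 585. -135.   65.] [[575.0, -227.0, 9.0], [606.0, -129.0, 71.0]]
side stapler 0.81 [586. 150.  34.] [[573.0, 136.0, 4.0], [604.0, 160.0, 56.0]]
side tape 0.69 [692. 167.  36.] [[645.0, 126.0, 0.0], [730.0, 212.0, 50.0]]
side mug 0.91 [ 693. -142.   61.] [[666.0, -201.0, 5.0], [732.0, -100.0, 88.0]]
g1 1846 top z 75.0 slope [ 0.0038 -0.0009] fin [array([523.1, 319.2]), array([60.9, 13.3]), np.float64(80.5)]
g2 1809 top z 75.1 slope [-0.0148  0.0068] fin [array([582.1, 307.2]), array([62.5, 12.6]), np.float64(80.6)]
e 1831 top z 75.0 slope [ 0.0008 -0.0003] fin [array([640.5, 297.9]), array([61.2, 12.7]), np.float64(80.5)]
d 1925 top z 74.9 slope [-0.0046  0.0058] fin [array([463.5, 327.8]), array([60.8, 12.9]), np.float64(79.7)]
crate carton top [ 2.2000e-02 -5.0000e-03  7.4376e+01] fin ((536.4229125976562, -311.16131591796875), (12.848042488098145, 63.7913818359375), 0.8861543536186218) [108.22806519 111.11523243] 27.9167
```

View pics/f_scene.png

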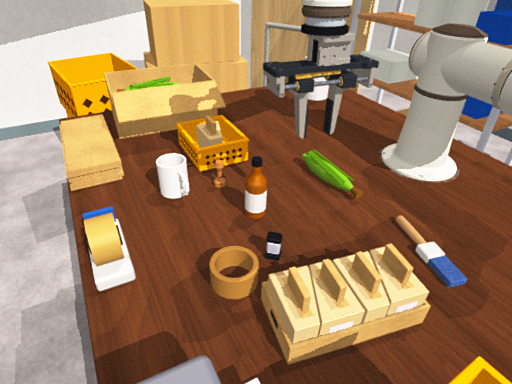

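View pics/f_side.png

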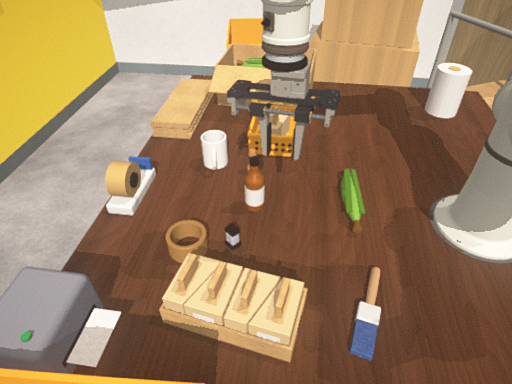

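Scene picture: four cartons stand level in the tray (262–428, 245–355), the heavy one is in the crate at (210,130), and the bystanders are where they started. The gripper is open and clear of everything. Handing in.

```bash
python3 im.py; python3 -c "
from station import manip
s=manip.sense(); print(s['clock'],abs(s['qd']).max(),s['finger_gap']); print(manip.sign_off())"
```

```text
27.9667 0.007210767319732228 46.03198668323382
the job is handed in; nothing more can be done
None
```

The job is done and handed in at 28.0 s: the heavy carton is in the crate and the two right-weight cartons are packed in the tray.

**What I did:** I lifted each carton by its fin before deciding where it went.

| Carton (start position, mm) | Pull when lifted | Approx. weight | Where it went |
|---|---|---|---|
| (445, 98) | 2.0 N, then 2.4 N on the second lift | 205–245 g | put back after weighing, packed last into gap_1 |
| (468, −102) | 5.1 N | 515 g | crate, upright |
| (708, 3) | 2.4 N | 245 g | gap_2 |

**Last checks:**
- **Tray:** all four tops are level at 75 mm (74.9–75.1). The two packed fins are within about 2 mm of their targets, and d and e moved no more than 1 mm.
- **Bystanders:** all five are where they started, to within about 2 mm.
- **Robot:** gripper open, arm still and touching nothing.

**What was less clean:**
- **Tool tilt:** it drifted by up to 4.5° during the moves, so I corrected it between picks.
- **Crate landing:** the heavy carton touched down with about 35 N for a moment while leaning about 3°, and I relaxed the grip before opening.
- **Crate check:** the last fit of its top read about 1.3° off level, from few points. The pictures show it standing upright clear of the walls.
- **gap_2 top:** its fit showed a slope of just under 1°, although its height matches its neighbours.

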